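# Load the slide scanner's indexing carousel

### The arm

A 7-joint arm with a two-finger parallel gripper is mounted at the origin on the work surface. World frame = base frame: x ahead of the robot, y to its left, z up, the work surface at z = 0. Lengths are in m, angles in rad, forces in N, time in s.
With the tool pointing down it reaches from about 0.35 to 0.9 m from the base axis. Payload 7.2 kg.
Tool frame: the origin (TCP) lies on the centre line of the jaws, within the pads' length; the fingertips stand 22 mm ahead of it and the grasp point (between the pads) lies 3 mm ahead of it; z points along the fingers, y is the line along which they close (so a half turn about z gives the same grasp; the last joint's range is limited). The gripper opens to 85 mm and grips with 20 to 120 N. Pads are 22 mm wide; open, the fingers measure 114 mm over their backs; the gripper's body (76 mm by 85 mm) begins 54 mm behind the grasp point. The pads swing forward as they close: fully open they stand 13 mm farther back than shut.
Start: joints at [1.137, 0.411, -0.013, 1.596, 0.006, 1.134, -0.082], TCP at [0.224, -0.584, 0.253] pointing down, gripper open.
Joint ranges: [-2.95, 2.95], [-0.29, 1.99], [-1.47, 1.44], [0.14, 2.54], [-1.03, 4.17], [0.13, 1.85], [-2.86, 2.86]. Speed limits (rad/s): [2.39, 2.39, 3.01, 3.01, 3.14, 3.14, 3.14].

### API

Orientations are given as a 3x3 rotation matrix whose columns are the frame's x, y, z axes.
In Python, from bench import arm, vision, workorder gives the robot as it stands.
- The arm moves only by the tool servo_tool, never from a script. Its argument "rows" is a list of rows, each a list of 7 numbers: the shift along the tool's x, y, z in units of 400 mm (1.0 is 400 mm), then the turn, a rotation vector about the tool's x, y, z in units of pi/2 rad (1.0 is pi/2 rad), then the opening, from -1 (shut) to 1 (fully open), so that 0 is half open. A call has 1 to 10 rows; each row is the pose to reach, as a shift and turn from the pose commanded when the call began, along the tool's axes at that moment; what a row does not reach only later rows make up. A row lasts 1/8 s, in which the tool goes at most 62.5 mm and 10.7 degrees, less where a joint would pass 70% of its speed; a pose out of reach is approached as far as the arm can. A call with a number of a shift or a turn outside -1 to 1 is refused whole. A call with a gripper value outside its range is refused whole. The fingers move at their own pace and stop on an object; "squeeze" is the grip in N (left out, the last holds). Time passes only in rows, so rows that repeat a pose let the fingers close. It gives the time, the measured TCP pose, the force, the opening and the grip force at its end, in the units of the state.
- arm.read_state(): the state, without advancing time (a new reading comes with each control period).
- vision.camera(name): name is "scene" or "top" or "wrist"; returns a dict with "pixels" (420x560x3 uint8, blue, green, red), "intrinsics" (3x3 intrinsics, pixels), "extrinsics" (4x4, takes a point from world to camera coordinates). Camera axes: x right, y up, looking along -z (the intrinsics and any distortion apply to the point x, -y, -z); pixel columns grow to the right and rows downward; lengths in m; the calibration is good to about 2 mm. A picture is of the moment at which its call begins. There is no depth.
- workorder.sign_off(): hands the job in; it is judged then, once.
Trained networks look in a picture, given as the dict that the camera call returned (one of the last four; its "shot" number tells which), for a name from the list of things; names that differ only in an ending like _2 or _b are one class to them, and where a whole thing is asked for, a point or a joint stands for the part that bears it (a point fixed in the world has none). Each returns a list of dicts, best first, with "conf" (0 to 1); they miss things now and then, are a little off and sometimes report something else, mostly with a low value. They report only what shows in the picture. A call takes as long as a camera call.
- vision.spot_in(name, picture): "xy" ([column, row] in pixels, amid what is visible of it).
- vision.silhouettes(name, picture): "region" (420x560 bool, what is visible of it) and "xy" ([column, row] in pixels, amid what is visible of it).
The state is a dict: "time_s": time; "joints": joint angles; "joint_vel": joint speeds; "tau": joint torques, N m; "ee_pos": TCP position; "tool_rot": TCP orientation; "ft_force": force on the tool from outside, world axes, zero at the start; "moment": the same for the moment, N m; "grip_width": finger opening in m; "gripper_force": force on a finger pad.
Only numpy, scipy, OpenCV 4.12 (cv2) and the standard library are available. Lean on these libraries where they do the work, as an engineer would, in place of code of your own. Each camera call takes 0.05 s, during which the arm holds its last target. There are 200 camera calls.

### The job

Clear the wooden packing block out of the front tray on to the middle of the rubber mat, and load every box of glass slides flat into the scanner's carousel, one to a tray: only the front tray can be reached, so after each box draw the spring pin on the crank, swing the crank to the next hole and let the pin drop in. Finish with an empty tray at the front and the pin fully home. The glass is fragile: grip the boxes gently and keep them level, and leave the glass jar where it is.

Things in the scene. Friction and masses are not known exactly. Their poses are not given: they have to be found in the camera images.
- box1_center (a point): one of the three or four boxes of old glass slides (they are alike; None if this one is absent today): card, brown-lidded, 120 long (its x) x 54 wide (its y) x 50 mm high, about 0.3 to 0.5 kg, lying on the table at the start. The point is its centre, half-way up. The glass cracks if the fingers press on the box with more than 110 N (both fingers' forces added) or if it is tipped more than 45 degrees
- box2_center (a point): one of the three or four boxes of old glass slides (they are alike; None if this one is absent today): card, brown-lidded, 120 long (its x) x 54 wide (its y) x 50 mm high, about 0.3 to 0.5 kg, lying on the table at the start. The point is its centre, half-way up. The glass cracks if the fingers press on the box with more than 110 N (both fingers' forces added) or if it is tipped more than 45 degrees
- box3_center (a point): one of the three or four boxes of old glass slides (they are alike; None if this one is absent today): card, brown-lidded, 120 long (its x) x 54 wide (its y) x 50 mm high, about 0.3 to 0.5 kg, lying on the table at the start. The point is its centre, half-way up. The glass cracks if the fingers press on the box with more than 110 N (both fingers' forces added) or if it is tipped more than 45 degrees
- box4_center (a point): one of the three or four boxes of old glass slides (they are alike; None if this one is absent today): card, brown-lidded, 120 long (its x) x 54 wide (its y) x 50 mm high, about 0.3 to 0.5 kg, lying on the table at the start. The point is its centre, half-way up. The glass cracks if the fingers press on the box with more than 110 N (both fingers' forces added) or if it is tipped more than 45 degrees
- block_grip (a point): wooden packing block, 120 (its x) x 54 x 32 mm, with an upright fin 80 long x 20 wide x 30 mm high on its top; at the start it lies in the carousel tray at the loading place. The point is the centre of the fin, 47 mm above the block's underside and 15 mm below its top
- mat_center (a point): centre of the top face of the black rubber mat, 170 (x) x 110 mm, 3 mm thick, fixed on the table
- loading_place (a point): fixed point on the scanner: centre of the floor of whichever tray is stopped at the front, the only one outside the clear hood. The floor is 46 mm above the table. Its x axis is the long direction of that tray. The hood's front edge is 95 mm behind this point (towards +x), its underside 135 mm and its front bar's top 148 mm above the table
- carousel: the turning aluminium carousel, 524 mm across; origin on its axis, 30 mm above the table, z up. Its five trays are centred 185 mm from the axis, 72 degrees apart, at 180, 108, 36, -36 and -108 degrees in its own frame (x axis towards 0), floor 16 mm above the origin. Inside, a tray is 134 mm long, pointing to the axis, and 68 mm wide; rim 10 mm high, 5 mm thick; a box lies lengthwise in it
- crank_axis (a point): the upright axis of the index crank, at the top face of the round steel index plate (176 mm across, 50 mm above the table) on the right of the scanner. The plate has five holes, 72 degrees apart on a circle of 65 mm radius
- pin_knob (a point): centre of the black knob (30 mm diameter, 34 mm high, plain upright cylinder) of the spring index pin at the end of the crank arm, 65 mm from the crank axis; 103 mm above the table when the pin is home. Pull it straight up to draw the pin, then carry it round the axis to swing the crank. The arm's top is 70 mm above the table, a 28 mm collar round the pin reaches 74 mm
- pin (a joint): height of the spring pin (m): 0 home in a hole, about 0.009 when resting on the plate between holes, at most 0.017. It must be lifted at least 0.010 before the crank can turn; the spring pulls down with 4 N at home, 9 N fully drawn, and drops the pin into a hole when it is let go within about 3 mm of it
- crank (a joint): angle of the crank (rad, positive counter-clockwise from above), 0 at the start with the pin in a hole; holes at every 1.2566 rad in both directions, no end stop. The carousel is belted to it and turns by the same angle in the same direction
- jar_rim (a point): centre of the mouth of a glass jar, 72 mm across and 95 mm high, a bystander on the right of the table

How it is judged:
By the outcome, as a careful person would: the job done as asked, in the order asked, and still so for the second after the job is handed in, with the robot touching nothing.
Of box1, box2, box3, box4 only 3 to 4 are there at a start; the rules pass over those that are not, and their reading is None.
At some moment in a run one of box1, box2, box3, box4 may be knocked a few centimetres aside while the robot is not near it.
It also fails if it takes over 210 s, if anything falls off the work surface, if the arm or the gripper's body presses on something with over 40 N, if the wrist force passes 120 N, or if a joint passes its speed limit or range.

## Working session

There is one attempt and no reset: what is moved stays moved. The work goes in short steps, Python scripts to look and compute and a tool call to move; the robot and the scene stay as the last step left them, time stands still between calls to the robot, and variables do not carry over. Pictures are saved under pics/ and viewed, at most 14 in all, crops included, and the job is handed in when it is done.

Besides the shell and the picture viewer there is one more tool, called in YAML: its name, and indented under it one key for each argument. servo_tool: Moves the arm, as the interface text tells. Its arguments: {"type":"object","properties":{"rows":{"type":"array","items":{"type":"array","items":{"type":"number"}}},"squeeze":{"type":"number"}},"required":["rows"]}

```bash
mkdir -p pics; ls
cat > h.py <<'E'
import numpy as np, cv2
from bench import arm, vision, workorder
def ray(p,xy):
    K=np.array(p["intrinsics"]);E=np.array(p["extrinsics"])
    d=np.linalg.inv(K)@[xy[0],xy[1],1]; d=np.array([d[0],-d[1],-d[2]])
    R=E[:3,:3]; o=-R.T@E[:3,3]; return o,R.T@d
def atz(p,xy,z):
    o,d=ray(p,xy); return o+d*(z-o[2])/d[2]
def proj(p,X):
    K=np.array(p["intrinsics"]);E=np.array(p["extrinsics"])
    c=E[:3,:3]@X+E[:3,3]; u=K@[c[0],-c[1],-c[2]]; return u[:2]/u[2]
E
cat > a.py <<'E'
from h import *
np.set_printoptions(precision=3,suppress=True)
s=arm.read_state(); print(s)
P={}
for n in ["scene","top"]:
    p=P[n]=vision.camera(n); print(n,list(p.keys()),np.array(p["intrinsics"]),np.array(p["extrinsics"]))
    cv2.imwrite(f"pics/{n}0.png",p["pixels"])
for n in P:
  for t,z in [("box1_center",.05),("block_grip",.093),("mat_center",.003),("loading_place",.046),("carousel",.05),("crank_axis",.05),("pin_knob",.12),("jar_rim",.095)]:
    for r in vision.silhouettes(t,P[n])[:5]:
        m=r["region"].astype(np.uint8); rc=cv2.minAreaRect(cv2.findNonZero(m)) if m.any() else None
        print(n,t,round(r["conf"],2),np.array(r["xy"]),atz(P[n],r["xy"],z),int(m.sum()),rc)
E
python3 a.py
```

```text
pics
{'time_s': 0.0, 'joints': array([ 1.137,  0.412, -0.013,  1.597,  0.006,  1.134, -0.082]), 'joint_vel': array([ 0.   , -0.002, -0.   , -0.001, -0.001,  0.001, -0.001]), 'tau': array([  0.001, -60.062,   0.683, -29.94 ,   0.014,   0.011,  -0.   ]), 'ee_pos': array([ 0.223, -0.583,  0.252]), 'tool_rot': array([[ 0.934,  0.358, -0.001],
       [ 0.358, -0.934,  0.001],
       [-0.   , -0.002, -1.   ]]), 'ft_force': array([-1.012, -0.126,  0.195]), 'moment': array([0.015, 0.031, 0.004]), 'gripper_force': 0.0, 'grip_width': 0.08525599768224515}
scene ['pixels', 'intrinsics', 'extrinsics', 'shot'] [[396.201   0.    274.651]
 [  0.    396.201 205.944]
 [  0.      0.      1.   ]] [[-0.78   0.625 -0.014  0.477]
 [-0.485 -0.59   0.646  0.198]
 [ 0.396  0.511  0.763 -1.339]
 [ 0.     0.     0.     1.   ]]
top ['pixels', 'intrinsics', 'extrinsics', 'shot'] [[400.719   0.    281.931]
 [  0.    400.719 208.805]
 [  0.      0.      1.   ]] [[ 0.009 -1.    -0.002 -0.037]
 [ 0.998  0.009  0.065 -0.591]
 [-0.065 -0.003  0.998 -1.202]
 [ 0.     0.     0.     1.   ]]
scene box1_center 0.79 [336.7 2
[... 2010 characters left out ...]
24.1] [ 0.845 -0.008  0.046] 37292 ((275.943359375, 143.45989990234375), (234.21517944335938, 237.26956176757812), 88.40885925292969)
top carousel 0.67 [268.9 178.7] [0.679 0.008 0.05 ] 6716 ((267.95703125, 196.3905792236328), (61.77437210083008, 161.4101104736328), 86.9552230834961)
top crank_axis 0.66 [270.6 127.9] [0.833 0.005 0.05 ] 37664 ((275.9645080566406, 143.23463439941406), (234.87965393066406, 237.2805633544922), 88.39399719238281)
top pin_knob 0.41 [371.4 252.6] [ 0.465 -0.281  0.12 ] 101 ((373.5, 251.5), (9.0, 11.0), 90.0)
top jar_rim 0.65 [427.5 284.9] [ 0.375 -0.444  0.095] 579 ((427.3235168457031, 283.7940979003906), (32.24173355102539, 22.29481315612793), 30.963754653930664)
```

Run:
```python
import cv2
a=cv2.imread("pics/top0.png");cv2.imwrite("pics/top0c.png",cv2.resize(a[150:370,110:450],None,fx=2.3,fy=2.3,interpolation=cv2.INTER_CUBIC))
a=cv2.imread("pics/scene0.png");cv2.imwrite("pics/scene0b.png",cv2.resize(a,(784,588)))
```

```text
(no output)
```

View pics/top0c.png

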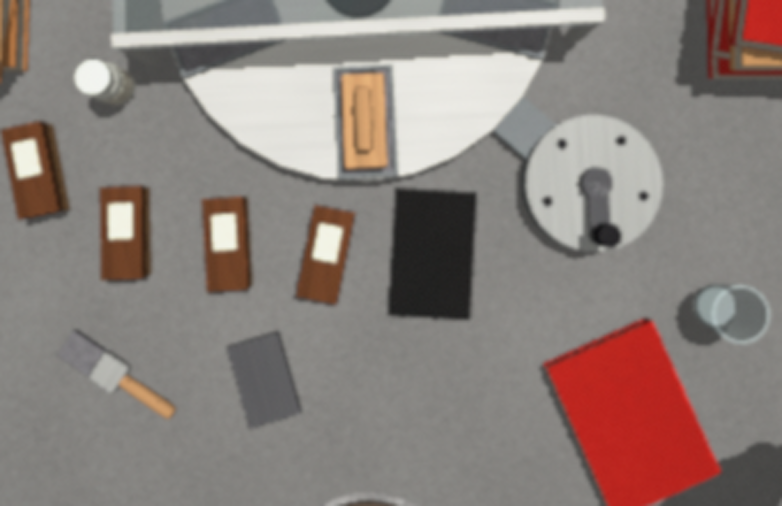

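View pics/scene0b.png

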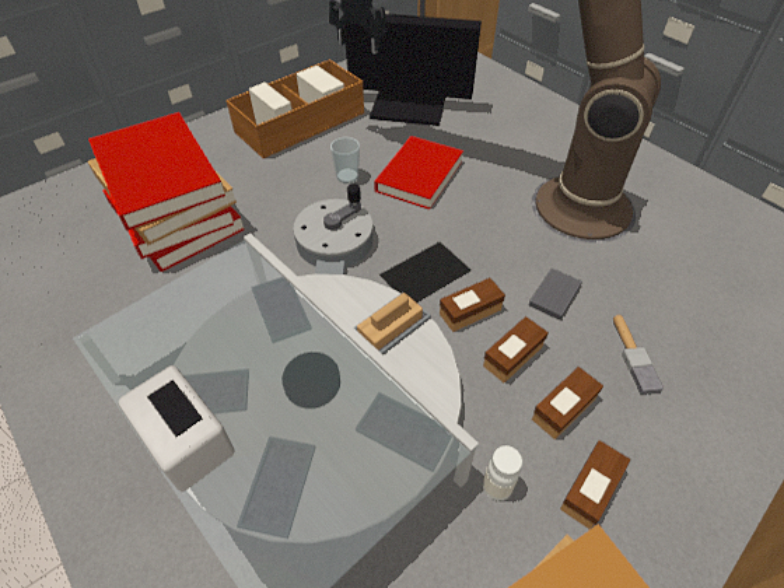

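The top view (crop) shows the four brown boxes at crop (325,255), (227,245), (124,233) and (33,170). The block is in the front tray at (364,120), the mat at (432,254), the crank plate at (595,183), the knob at (606,235) and the jar at (740,313). The scene view agrees. The long side of the tray and boxes runs roughly along world x. Next I fit geometric models to the colour masks.

```bash
cat >> h.py <<'E'
from scipy.optimize import minimize
S=4
def boxpts(L,W,zs): return np.array([[sx*L/2,sy*W/2,z] for sx in(-1,1) for sy in(-1,1) for z in zs])
def cyl(r,zs): return np.array([[r*np.cos(a),r*np.sin(a),z] for a in np.arange(0,6.28,.2) for z in zs])
def hullmask(p,M,q,roi):
    c,s=np.cos(q[2]),np.sin(q[2]); X=M@np.array([[c,-s,0],[s,c,0],[0,0,1]]).T+[q[0],q[1],0]
    uv=np.array([proj(p,x) for x in X])
    uv=((uv-[roi[0],roi[1]]+.5)*S); h=cv2.convexHull(uv.astype(np.float32))
    m=np.zeros(((roi[3]-roi[1])*S,(roi[2]-roi[0])*S),np.uint8)
    cv2.fillConvexPoly(m,np.round(h*16).astype(np.int32),1,shift=4); return m>0
def fit(p,mask,M,q0,yaw=True):
    ys,xs=np.nonzero(mask); roi=[max(0,xs.min()-15),max(0,ys.min()-15),min(560,xs.max()+16),min(420,ys.max()+16)]
    t=cv2.resize(mask[roi[1]:roi[3],roi[0]:roi[2]].astype(np.float32),None,fx=S,fy=S,interpolation=cv2.INTER_LINEAR)>.5
    def f(v):
        m=hullmask(p,M,[v[0]/100,v[1]/100,v[2]/10 if yaw else 0],roi); return -(m&t).sum()/((m|t).sum()+1)
    v0=np.array([q0[0]*100,q0[1]*100,q0[2]*10]); 
    r=minimize(f,v0,method="Nelder-Mead",options=dict(initial_simplex=v0+np.array([[0,0,0],[1,0,0],[0,1,0],[0,0,1.5]]),xatol=.01,fatol=1e-4))
    return np.array([r.x[0]/100,r.x[1]/100,r.x[2]/10 if yaw else 0]),-r.fun
def comps(m,amin,amax):
    n,l,st,c=cv2.connectedComponentsWithStats(m.astype(np.uint8))
    return [(c[i],l==i) for i in range(1,n) if amin<=st[i,4]<=amax]
def boxes(p):
    hsv=cv2.cvtColor(p["pixels"],cv2.COLOR_BGR2HSV); H,Sa,V=[hsv[...,i].astype(int) for i in range(3)]
    m=(H<22)&(Sa>90)&(V<150)&(V>25)
    out=[]
    for c,k in comps(cv2.morphologyEx(m.astype(np.uint8),cv2.MORPH_CLOSE,np.ones((3,3))),250,1600):
        cn=cv2.findContours(k.astype(np.uint8),cv2.RETR_EXTERNAL,cv2.CHAIN_APPROX_NONE)[0]
        k=cv2.drawContours(np.zeros(k.shape,np.uint8),cn,-1,1,-1)>0
        X=atz(p,c,.03); q,i=fit(p,k,boxpts(.12,.054,[0,.05]),[X[0],X[1],0]); out.append((q,i,c))
    return out
E
cat > b.py <<'E'
from h import *
np.set_printoptions(precision=4,suppress=True)
P={n:vision.camera(n) for n in("top","scene")}; p=P["top"]; px=p["pixels"].astype(int); g=px.mean(2)
for q,i,c in boxes(p): print("box",q,round(i,3),c, proj(P["scene"],np.array([q[0],q[1],.05])))
print("sc", [(r["conf"],r["xy"]) for r in vision.spot_in("box1_center",P["scene"])])
r=vision.silhouettes("mat_center",p)[0]; print("mat",fit(p,r["region"],boxpts(.17,.11,[.003]),[.435,-.082,0]))
def win(x0,y0,x1,y1,m):
    o=np.zeros(m.shape,bool); o[y0:y1,x0:x1]=m[y0:y1,x0:x1]; return o
mb=win(280,225,318,292,g<45); print("mat col",fit(p,mb,boxpts(.17,.11,[.003]),[.435,-.082,0]))
r=vision.silhouettes("block_grip",p)[0]; print("block",fit(p,r["region"],boxpts(.12,.054,[.046,.078]),[.61,.0,0]))
wood=win(250,170,290,235,(px[...,2]-px[...,0]>40)); print("block col",wood.sum(),fit(p,wood,boxpts(.12,.054,[.046,.078]),[.61,.0,0]))
tr=win(252,176,286,232,(g<190)); 
cs=comps(tr,500,5000); k=max(cs,key=lambda a:a[1].sum())[1]; print("tray",k.sum(),fit(p,k,boxpts(.144,.078,[.056]),[.61,0,0]))
pl=win(334,195,402,265,(g>115)); k=max(comps(pl,500,9000),key=lambda a:a[1].sum())[1]
k=cv2.morphologyEx(k.astype(np.uint8),cv2.MORPH_CLOSE,np.ones((9,9)))>0
print("plate",k.sum(),fit(p,k,cyl(.088,[.05]),[.53,-.28,0],False))
kn=win(362,240,385,262,g<45); print("knob",kn.sum(),fit(p,kn,cyl(.015,[.086,.12]),[.47,-.285,0],False))
hsv=cv2.cvtColor(p["pixels"],cv2.COLOR_BGR2HSV)
for n,m in [("mat",mb),("wood",wood),("tray",tr),("plate",k),("knob",kn)]: px[m]=px[m]//2+np.array([0,120,0])
cv2.imwrite("pics/dbg.png",cv2.resize(px[150:300,110:410].astype(np.uint8),None,fx=2.6,fy=2.6,interpolation=cv2.INTER_NEAREST))
# holes
for c,k in comps(win(340,205,395,255,g<110),2,30): print("hole",c,atz(p,c,.05))
E
python3 b.py
```

```text
box [ 0.8232  0.4949 -0.1203] 0.355 [ 89.6899 153.2169] [353.5493 458.6179]
box [0.5414 0.4424 0.2065] 0.856 [125.727  225.1825] [426.9139 340.9015]
box [0.4613 0.3212 0.0329] 0.874 [164.5041 253.0933] [406.4644 281.8782]
box [0.4484 0.1895 0.0252] 0.866 [208.5852 257.7648] [369.2693 244.1111]
box [ 0.4357  0.0592 -0.2006] 0.889 [250.6324 262.4822] [337.2662 211.6541]
sc [(0.72, [337.6, 215.7]), (0.64, [305.2, 193.3]), (0.61, [291.7, 243.0]), (0.59, [204.3, 287.3])]
mat (array([ 0.4369, -0.0788, -0.0499]), np.float64(0.9761488702903216))
mat col (array([ 0.4358, -0.0772, -0.0581]), np.float64(0.8672457339986447))
block (array([0.6082, 0.0108, 0.054 ]), np.float64(0.9349478799278941))
block col 794 (array([0.6074, 0.0102, 0.0567]), np.float64(0.958252951616637))
tray 1512 (array([0.6031, 0.0096, 0.0692]), np.float64(0.8506314533711794))
plate 4297 (array([ 0.5485, -0.2906,  0.    ]), np.float64(0.5394527586347511))
knob 73 (array([ 0.4688, -0.2857,  0.    ]), np.float64(0.5969230769230769))
hole [353.875 212.125] [ 0.5809 -0.245   0.05  ]
hole [379.6667 210.8889] [ 0.5852 -0.3215  0.05  ]
hole [389.125 234.875] [ 0.5145 -0.349   0.05  ]
hole [347.5 237. ] [ 0.5071 -0.226   0.05  ]
```

View pics/dbg.png

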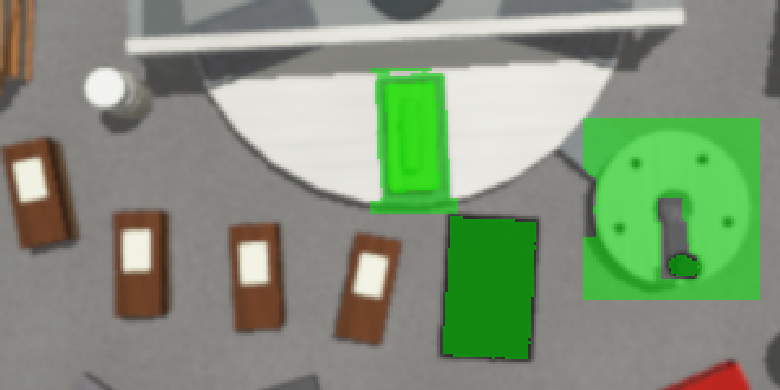

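The masks fit well for the boxes, block and mat; the tray mask (crop x 380-445, y 72-205) picked up some shadow. I compute the crank axis from the holes, refit the tray, and plan the first move.

```bash
cat > plan.py <<'E'
from h import *
def Rz(a): return np.array([[np.cos(a),np.sin(a),0],[np.sin(a),-np.cos(a),0],[0,0,-1.]])
def plan(start,wps):
    """start=(x,y,z,yaw) tool pointing down; each wp printed as a row from its call start ('|' begins new call)"""
    s=np.array(start,float)
    for w in wps:
        if w=="|": s=prev.copy(); print("--- new call"); continue
        d=Rz(s[3]).T@(np.array(w[:3])-s[:3])/.4; t=-(w[3]-s[3])/(np.pi/2)
        print(w,"->",[round(float(v),3) for v in d],[0,0,round(float(t),3)]); prev=np.array(w[:4],float)
def pose():
    s=arm.read_state(); R=np.array(s["tool_rot"]); return list(s["ee_pos"])+[np.arctan2(R[1,0],R[0,0])],s
E
python3 - <<'E'
from plan import *
from scipy.optimize import least_squares
np.set_printoptions(precision=4,suppress=True)
H=np.array([[.5809,-.245],[.5852,-.3215],[.5145,-.349],[.5071,-.226]])
f=lambda v:np.concatenate([H[i]-v[:2]-.065*np.array([np.cos(v[2]+k*1.2566),np.sin(v[2]+k*1.2566)]) for i,k in enumerate([0,-1,-2,1])])
r=least_squares(f,[.54,-.285,.8]); print("crank",r.x,r.fun); v=r.x; a=v[2]+2*1.2566; print("knob",v[:2]+.065*np.array([np.cos(a),np.sin(a)]),a)
p=vision.camera("top"); g=p["pixels"].mean(2); m=np.zeros(g.shape,bool); m[178:228,254:285]=(g<185)[178:228,254:285]
k=max(comps(m,300,5000),key=lambda a:a[1].sum())[1]; k=cv2.morphologyEx(k.astype(np.uint8),cv2.MORPH_OPEN,np.ones((5,5)))>0
print("tray",fit(p,k,boxpts(.144,.078,[.056]),[.61,0.01,.05]),cv2.minAreaRect(cv2.findNonZero(k.astype(np.uint8))))
q,s=pose(); print(q)
plan(q,[(.608,.010,.200,.057),"|",(.608,.010,.105,.057)])
E
```

```text
crank [ 0.5307 -0.2863  0.6872] [-0.      0.0001 -0.0002 -0.0001  0.0002  0.0002  0.0001 -0.0002]
knob [ 0.4658 -0.2902] 3.200416331735679
tray (array([0.6068, 0.0092, 0.0635]), np.float64(0.9615566707698134)) ((268.2327575683594, 202.9569091796875), (49.62010955810547, 26.424911499023438), 86.633544921875)
[np.float64(0.2235471791858321), np.float64(-0.5836638410507691), np.float64(0.25330040758108185), np.float64(0.36586473642644135)]
(0.608, 0.01, 0.2, 0.057) -> [1.428, -1.042, 0.133] [0, 0, 0.197]
--- new call
(0.608, 0.01, 0.105, 0.057) -> [0.0, 0.0, 0.238] [0, 0, -0.0]
```

servo_tool:
  rows:
    - [0.714,-0.521,0.066,0,0,0.197,1]
    - [0.714,-0.521,0.066,0,0,0.197,1]
    - [0.714,-0.521,0.066,0,0,0.197,1]
    - [0.714,-0.521,0.066,0,0,0.197,1]
    - [0.714,-0.521,0.066,0,0,0.197,1]
    - [0.714,-0.521,0.066,0,0,0.197,1]
    - [0.714,-0.521,0.066,0,0,0.197,1]
  squeeze: 40

```text
time_s: 2.08
ee_pos: [0.4178, -0.2835, 0.2269]
tool_rot: [[0.998, 0.063, 0.001], [0.063, -0.998, 0.001], [0.001, -0.001, -1.0]]
ft_force: [0.4, -0.8, 0.2]
grip_width: 0.0853
gripper_force: 0.0
```

servo_tool:
  rows:
    - [0.522,-0.713,0.067,0,0,0,1]
    - [0.522,-0.713,0.067,0,0,0,1]
    - [0.522,-0.713,0.067,0,0,0,1]
    - [0.522,-0.713,0.067,0,0,0,1]
    - [0.522,-0.713,0.067,0,0,0,1]
    - [0.522,-0.713,0.067,0,0,0,1]
    - [0.522,-0.713,0.067,0,0,0,1]
    - [0.522,-0.713,0.067,0,0,0,1]

```text
time_s: 3.08
ee_pos: [0.6078, 0.0077, 0.1998]
tool_rot: [[0.998, 0.055, -0.001], [0.055, -0.998, -0.001], [-0.001, 0.001, -1.0]]
ft_force: [-0.1, -1.3, -0.0]
grip_width: 0.0855
gripper_force: 0.0
```

Run:
```python
from plan import *
np.set_printoptions(precision=4,suppress=True)
q,s=pose(); print(np.array(q),s["time_s"],s["ft_force"])
p=vision.camera("wrist"); cv2.imwrite("pics/w1.png",p["pixels"])
px=p["pixels"].astype(int); w=(px[...,2]-px[...,0]>40)
for z in (.046,.056): print([proj(p,np.array([.607+a*.998-b*.057,.0095+a*.057+b*.998,z])) for a in(-.072,.072) for b in(-.039,.039)])
print("fin",proj(p,np.array([.608,.01,.108])))
plan(q,[(.608,.010,.105,.057)])
```

```text
[0.6078 0.0077 0.1998 0.0548] 3.075 [-0.1005 -1.3358 -0.0097]
[array([322.5966, 280.4115]), array([228.3767, 280.6284]), array([329.9362,  99.2836]), array([219.4892,  99.5436])]
[array([324.037 , 286.6165]), array([226.8353, 286.8401]), array([331.9077,  99.8408]), array([217.3409, 100.1105])]
fin [273.8909 224.7075]
(0.608, 0.01, 0.105, 0.057) -> [0.001, -0.006, 0.237] [0, 0, -0.001]
```

View pics/w1.png

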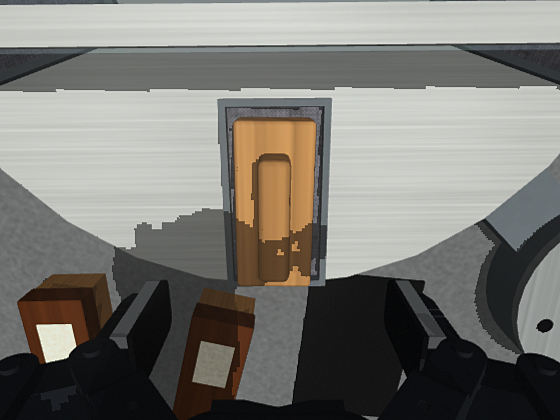

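The wrist view shows the tray rim at (219,98)-(331,98)-(325,285), within about 2 px of my projection, and the fin at column 274 as predicted. Now I grip the fin and carry the block to the mat.

servo_tool:
  rows:
    - [0,0,0.12,0,0,0,0.4]
    - [0,0,0.2,0,0,0,0.2]
    - [0,0,0.237,0,0,0,0.2]
    - [0,0,0.237,0,0,0,0.2]
    - [0,0,0.237,0,0,0,-1]
    - [0,0,0.237,0,0,0,-1]
    - [0,0,0.237,0,0,0,-1]
    - [0,0,0.237,0,0,0,-1]
    - [0,0,0.237,0,0,0,-1]
  squeeze: 40

```text
time_s: 4.25
ee_pos: [0.609, 0.0097, 0.1068]
tool_rot: [[0.998, 0.057, 0.002], [0.057, -0.998, -0.0], [0.002, 0.0, -1.0]]
ft_force: [-0.1, -0.4, 7.6]
grip_width: 0.0195
gripper_force: 42.7
```

Run:
```python
from plan import *
plan((.608,.010,.105,.057),[(.608,.010,.165,.057),(.437,-.078,.165,-.05),"|",(.437,-.078,.065,-.05),(.437,-.078,.063,-.05)])
```

```text
(0.608, 0.01, 0.165, 0.057) -> [0.0, 0.0, -0.15] [0, 0, -0.0]
(0.437, -0.078, 0.165, -0.05) -> [-0.439, 0.195, -0.15] [0, 0, 0.068]
--- new call
(0.437, -0.078, 0.065, -0.05) -> [0.0, 0.0, 0.25] [0, 0, -0.0]
(0.437, -0.078, 0.063, -0.05) -> [0.0, 0.0, 0.255] [0, 0, -0.0]
```

servo_tool:
  rows:
    - [0,0,-0.08,0,0,0,-1]
    - [0,0,-0.15,0,0,0,-1]
    - [-0.1,0.045,-0.15,0,0,0.02,-1]
    - [-0.2,0.09,-0.15,0,0,0.034,-1]
    - [-0.3,0.133,-0.15,0,0,0.05,-1]
    - [-0.4,0.178,-0.15,0,0,0.068,-1]
    - [-0.439,0.195,-0.15,0,0,0.068,-1]
    - [-0.439,0.195,-0.15,0,0,0.068,-1]

```text
time_s: 5.25
ee_pos: [0.4369, -0.0786, 0.1657]
tool_rot: [[0.999, -0.051, 0.001], [-0.051, -0.999, -0.0], [0.001, 0.0, -1.0]]
ft_force: [0.8, 0.1, -1.0]
grip_width: 0.0191
gripper_force: 41.6
```

servo_tool:
  rows:
    - [0,0,0.1,0,0,0,-1]
    - [0,0,0.18,0,0,0,-1]
    - [0,0,0.22,0,0,0,-1]
    - [0,0,0.24,0,0,0,-1]
    - [0,0,0.25,0,0,0,-1]
    - [0,0,0.25,0,0,0,-1]
    - [0,0,0.253,0,0,0,-1]
    - [0,0,0.253,0,0,0,0]
    - [0,0,0.253,0,0,0,0.2]
    - [0,0,0.253,0,0,0,0.2]

```text
time_s: 6.5
ee_pos: [0.4374, -0.0782, 0.0643]
tool_rot: [[0.999, -0.051, 0.001], [-0.051, -0.999, -0.0], [0.001, 0.0, -1.0]]
ft_force: [1.0, 0.5, 0.6]
grip_width: 0.0512
gripper_force: 0.0
```

servo_tool:
  rows:
    - [0,0,-0.1,0,0,0,0.3]
    - [0,0,-0.2,0,0,0,1]
    - [0,0,-0.3,0,0,0,1]
    - [0,0,-0.35,0,0,0,1]
    - [0,0,-0.35,0,0,0,1]

```text
time_s: 7.12
ee_pos: [0.4381, -0.0783, 0.2055]
tool_rot: [[0.999, -0.051, 0.003], [-0.051, -0.999, -0.001], [0.004, 0.001, -1.0]]
ft_force: [0.4, 0.8, 0.0]
grip_width: 0.0852
gripper_force: 0.0
```

```bash
cat > look.py <<'E'
from plan import *
np.set_printoptions(precision=4,suppress=True)
q,s=pose(); print("pose",np.array(q),s["time_s"])
p=vision.camera("top")
for b,i,c in boxes(p):
    if i>.5: print("box",b,round(i,3),c)
E
cat look.py > l2.py
cat >> l2.py <<'E'
px=p["pixels"].astype(int); w=(px[...,2]-px[...,0]>40); w[:, :270]=0; w[:,335:]=0; w[:225]=0; w[292:]=0
print("block",w.sum(),fit(p,w,boxpts(.12,.054,[.003,.035]),[.437,-.078,0]))
cv2.imwrite("pics/t2.png",cv2.resize(p["pixels"][150:300,110:410],None,fx=2.6,fy=2.6,interpolation=cv2.INTER_CUBIC))
E
python3 l2.py
```

```text
pose [ 0.4381 -0.0783  0.2055 -0.0507] 7.125
box [ 0.8218  0.4948 -0.0397] 0.517 [112.8383 138.704 ]
box [0.5422 0.4422 0.1964] 0.856 [125.7443 225.1899]
box [0.4615 0.3234 0.0136] 0.873 [164.4694 253.1421]
box [0.4482 0.1884 0.035 ] 0.858 [208.6145 257.8454]
box [ 0.4355  0.0597 -0.1977] 0.895 [250.6351 262.6824]
block 233 (array([ 0.4379, -0.0804,  0.0225]), np.float64(0.4199469006117973))
```

View pics/t2.png

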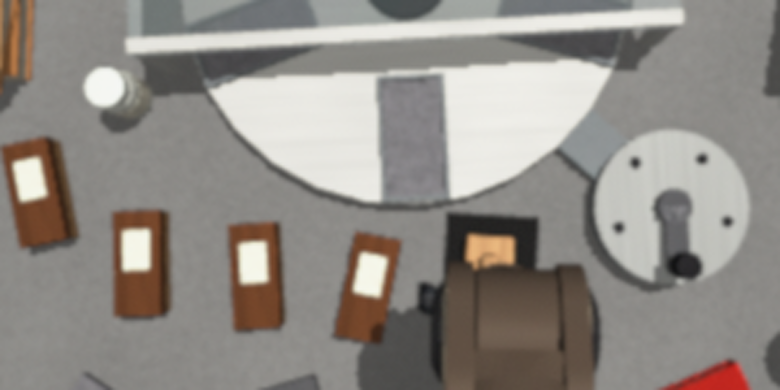

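The block sits on the mat (crop (490,250)) and the front tray is empty. Now box A, the nearest one.

Run:
```python
from plan import *
a=(.4355,.0597); y=-.198
plan((.437,-.078,.204,-.05),[(*a,.17,y),"|",(*a,.037,y),"|",(*a,.15,y),(.607,.0095,.15,.057),"|",(.607,.0095,.084,.057)])
```

```text
(0.4355, 0.0597, 0.17, -0.198) -> [-0.021, -0.344, 0.085] [0, 0, 0.094]
--- new call
(0.4355, 0.0597, 0.037, -0.198) -> [0.0, 0.0, 0.333] [0, 0, -0.0]
--- new call
(0.4355, 0.0597, 0.15, -0.198) -> [0.0, 0.0, -0.282] [0, 0, -0.0]
(0.607, 0.0095, 0.15, 0.057) -> [0.445, 0.039, -0.282] [0, 0, -0.162]
--- new call
(0.607, 0.0095, 0.084, 0.057) -> [0.0, 0.0, 0.165] [0, 0, -0.0]
```

servo_tool:
  rows:
    - [-0.021,-0.344,0.085,0,0,0.094,1]
    - [-0.021,-0.344,0.085,0,0,0.094,1]
    - [-0.021,-0.344,0.085,0,0,0.094,1]
    - [-0.021,-0.344,0.085,0,0,0.094,1]
  squeeze: 30

```text
time_s: 7.68
ee_pos: [0.4346, 0.0612, 0.1685]
tool_rot: [[0.981, -0.193, -0.003], [-0.193, -0.981, 0.0], [-0.003, 0.0, -1.0]]
ft_force: [-0.5, -0.2, -0.0]
grip_width: 0.0853
gripper_force: 0.0
```

servo_tool:
  rows:
    - [0,0,0.13,0,0,0,1]
    - [0,0,0.24,0,0,0,1]
    - [0,0,0.31,0,0,0,1]
    - [0,0,0.333,0,0,0,1]
    - [0,0,0.333,0,0,0,1]
    - [0,0,0.333,0,0,0,0.3]
    - [0,0,0.333,0,0,0,0.2]
    - [0,0,0.333,0,0,0,0.1]
    - [0,0,0.333,0,0,0,0]
    - [0,0,0.333,0,0,0,0]

```text
time_s: 8.93
ee_pos: [0.4366, 0.0596, 0.038]
tool_rot: [[0.98, -0.197, 0.002], [-0.197, -0.98, -0.0], [0.002, -0.0, -1.0]]
ft_force: [-0.9, -1.9, 7.0]
grip_width: 0.0536
gripper_force: 31.4
```

servo_tool:
  rows:
    - [0,0,-0.03,0,0,0,0]
    - [0,0,-0.08,0,0,0,0]
    - [0,0,-0.15,0,0,0,0]

```text
time_s: 9.3
ee_pos: [0.435, 0.0596, 0.0977]
tool_rot: [[0.98, -0.197, -0.001], [-0.197, -0.98, -0.0], [-0.001, 0.0, -1.0]]
ft_force: [-0.5, 0.3, -4.0]
grip_width: 0.0534
gripper_force: 33.4
```

servo_tool:
  rows:
    - [0,0,-0.08,0,0,0,0]
    - [0.05,0.005,-0.132,0,0,-0.02,0]
    - [0.13,0.011,-0.132,0,0,-0.05,0]
    - [0.22,0.019,-0.132,0,0,-0.08,0]
    - [0.31,0.027,-0.132,0,0,-0.11,0]
    - [0.39,0.034,-0.132,0,0,-0.14,0]
    - [0.43,0.038,-0.132,0,0,-0.162,0]
    - [0.445,0.039,-0.132,0,0,-0.162,0]
    - [0.445,0.039,-0.132,0,0,-0.162,0]
    - [0.445,0.039,-0.132,0,0,-0.162,0]

```text
time_s: 10.55
ee_pos: [0.6064, 0.0098, 0.1498]
tool_rot: [[0.998, 0.057, -0.001], [0.057, -0.998, 0.0], [-0.001, -0.0, -1.0]]
ft_force: [-0.0, 0.8, -3.4]
grip_width: 0.0533
gripper_force: 33.5
```

```bash
cat > w.py <<'E'
from plan import *
import sys
np.set_printoptions(precision=4,suppress=True)
q,s=pose(); print(np.array(q),s["time_s"],s["ft_force"],s["grip_width"])
p=vision.camera("wrist"); cv2.imwrite(sys.argv[1],p["pixels"])
E
python3 w.py pics/w2.png
```

```text
[0.6064 0.0098 0.1498 0.0566] 10.55 [-0.0145  0.8489 -3.3924] 0.053343892980859994
```

View pics/w2.png

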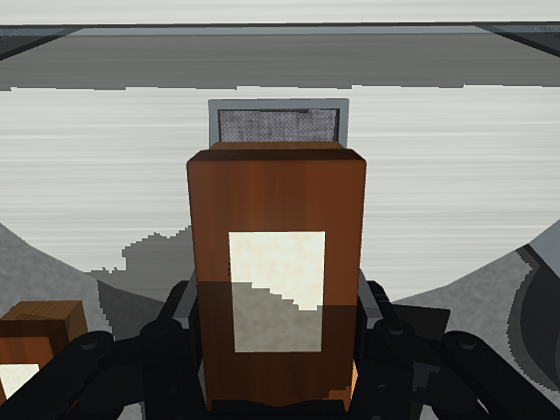

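Run:
```python
from plan import *
p=vision.camera("wrist")
for r,z in((160,.163),(150,.158),(142,.113),(98,.056),(109,.046)): print(r,atz(p,(278,r),z))
print([proj(p,np.array([.607+a*.998-b*.057,.0095+a*.057+b*.998,.056])) for a in(.072,) for b in(-.039,.039)])
```

```text
160 [0.66674668 0.01327371 0.163     ]
150 [0.66883018 0.01338761 0.158     ]
142 [0.66471489 0.0131019  0.113     ]
98 [0.68055679 0.0139469  0.056     ]
109 [0.67409497 0.01356543 0.046     ]
[array([348.96108999, 101.21354871]), array([207.94308074, 101.2622602 ])]
```

servo_tool:
  rows:
    - [0.002,0,0.05,0,0,0,0]
    - [0.003,0,0.1,0,0,0,0]
    - [0.003,0,0.135,0,0,0,0]
    - [0.003,0,0.155,0,0,0,0]
    - [0.003,0,0.163,0,0,0,0]
    - [0.003,0,0.163,0,0,0,0]
    - [0.003,0,0.163,0,0,0,0]
    - [0.003,0,0.163,0,0,0,0.5]
    - [0.003,0,0.163,0,0,0,0.7]
    - [0.003,0,0.163,0,0,0,0.7]

```text
time_s: 11.9
ee_pos: [0.6086, 0.0095, 0.0848]
tool_rot: [[0.998, 0.056, 0.001], [0.056, -0.998, 0.0], [0.001, 0.0, -1.0]]
ft_force: [-0.4, 0.3, -0.1]
grip_width: 0.0721
gripper_force: 0.0
```

```bash
cat > swing.py <<'E'
from plan import *
import sys
# usage: swing.py x y z yaw k  : approach knob at hole k, then arc +72 deg
x,y,z,w=map(float,sys.argv[1:5]); k=int(sys.argv[5]); c=np.array([.5307,-.2863]); a0=3.2004+1.2566*k
K=lambda a,zz:(*np.round(c+.065*np.array([np.cos(a),np.sin(a)]),4),zz,w)
W=[(x,y,.20,w),K(a0,.20),"|",K(a0,.106),"|",K(a0,.120)]+[K(a0+1.2566*i/6,.120) for i in range(1,7)]+["|",K(a0+1.2566,.106),"|",K(a0+1.2566,.20)]
plan((x,y,z,w),W)
E
python3 swing.py .608 .0095 .085 .057 0
```

```text
(0.608, 0.0095, 0.2, 0.057) -> [0.0, 0.0, -0.287] [0, 0, -0.0]
(np.float64(0.4658), np.float64(-0.2901), 0.2, 0.057) -> [-0.398, 0.728, -0.287] [0, 0, -0.0]
--- new call
(np.float64(0.4658), np.float64(-0.2901), 0.106, 0.057) -> [0.0, 0.0, 0.235] [0, 0, -0.0]
--- new call
(np.float64(0.4658), np.float64(-0.2901), 0.12, 0.057) -> [0.0, 0.0, -0.035] [0, 0, -0.0]
(np.float64(0.468), np.float64(-0.3035), 0.12, 0.057) -> [0.004, 0.034, -0.035] [0, 0, -0.0]
(np.float64(0.473), np.float64(-0.3162), 0.12, 0.057) -> [0.014, 0.066, -0.035] [0, 0, -0.0]
(np.float64(0.4804), np.float64(-0.3275), 0.12, 0.057) -> [0.031, 0.095, -0.035] [0, 0, -0.0]
(np.float64(0.4901), np.float64(-0.3371), 0.12, 0.057) -> [0.054, 0.121, -0.035] [0, 0, -0.0]
(np.float64(0.5016), np.float64(-0.3444), 0.12, 0.057) -> [0.082, 0.141, -0.035] [0, 0, -0.0]
(np.float64(0.5143), np.float64(-0.3492), 0.12, 0.057) -> [0.113, 0.154, -0.035] [0, 0, -0.0]
--- new call
(np.float64(0.5143), np.float64(-0.3492), 0.106, 0.057) -> [0.0, 0.0, 0.035] [0, 0, -0.0]
--- new call
(np.float64(0.5143), np.float64(-0.3492), 0.2, 0.057) -> [0.0, 0.0, -0.235] [0, 0, -0.0]
```

servo_tool:
  rows:
    - [0,0,-0.1,0,0,0,1]
    - [0,0,-0.2,0,0,0,1]
    - [0,0,-0.287,0,0,0,1]
    - [-0.398,0.728,-0.287,0,0,0,1]
    - [-0.398,0.728,-0.287,0,0,0,1]
    - [-0.398,0.728,-0.287,0,0,0,1]
    - [-0.398,0.728,-0.287,0,0,0,0.6]
    - [-0.398,0.728,-0.287,0,0,0,0.6]
    - [-0.398,0.728,-0.287,0,0,0,0.6]
    - [-0.398,0.728,-0.287,0,0,0,0.6]
  squeeze: 50

```text
time_s: 13.15
ee_pos: [0.4649, -0.292, 0.1994]
tool_rot: [[0.999, 0.053, 0.0], [0.053, -0.999, -0.001], [0.0, 0.001, -1.0]]
ft_force: [0.0, 0.7, 0.5]
grip_width: 0.0685
gripper_force: 0.0
```

servo_tool:
  rows:
    - [0,0,0.1,0,0,0,0.6]
    - [0,0,0.18,0,0,0,0.6]
    - [0,0,0.22,0,0,0,0.4]
    - [0,0,0.235,0,0,0,0.2]
    - [0,0,0.235,0,0,0,0]
    - [0,0,0.235,0,0,0,-0.5]
    - [0,0,0.235,0,0,0,-0.7]
    - [0,0,0.235,0,0,0,-0.7]
    - [0,0,0.235,0,0,0,-0.7]
    - [0,0,0.235,0,0,0,-0.7]

```text
time_s: 14.4
ee_pos: [0.4666, -0.2904, 0.1064]
tool_rot: [[0.998, 0.056, 0.002], [0.056, -0.998, -0.001], [0.002, 0.001, -1.0]]
ft_force: [-0.2, 1.3, 6.1]
grip_width: 0.0286
gripper_force: 49.3
```

```bash
python3 look.py; python3 w.py pics/w3.png
```

```text
pose [ 0.4666 -0.2904  0.1064  0.0564] 14.4
box [0.6124 0.0121 0.0658] 0.961 [267.563 203.663]
box [0.5414 0.4429 0.1846] 0.858 [125.7278 225.1988]
box [0.4615 0.3234 0.0136] 0.873 [164.4694 253.1421]
box [0.4476 0.189  0.019 ] 0.86 [208.6227 257.8309]
[ 0.4666 -0.2904  0.1064  0.0564] 14.45 [-0.6284  1.6935  5.8333] 0.028702031739569756
```

View pics/w3.png

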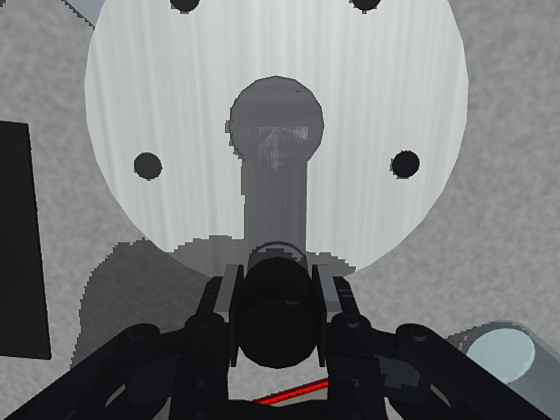

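The knob lies between the pads (at about (277,315)), with the hub at (277,122) and holes at (147,166) and (405,164).

Run:
```python
from plan import *
p=vision.camera("wrist")
a=[atz(p,c,.05)[:2] for c in((147,166),(405,164))]; print(a, a[0]-[.5071,-.226],a[1]-[.5145,-.349])
print("knob top",atz(p,(277,327),.12))
```

```text
[array([ 0.50707984, -0.22497997]), array([ 0.51504834, -0.34898152])] [-2.01602669e-05  1.02002889e-03] [5.48338309e-04 1.84812787e-05]
knob top [ 0.46994816 -0.28985292  0.12      ]
```

servo_tool:
  rows:
    - [0,0,-0.015,0,0,0,-0.7]
    - [0,0,-0.035,0,0,0,-0.7]
    - [0,0,-0.035,0,0,0,-0.7]
    - [0,0,-0.035,0,0,0,-0.7]

```text
time_s: 15.05
ee_pos: [0.4665, -0.2903, 0.1191]
tool_rot: [[0.998, 0.056, 0.001], [0.056, -0.998, -0.0], [0.001, 0.0, -1.0]]
ft_force: [5.6, -1.8, -8.9]
grip_width: 0.0289
gripper_force: 49.9
```

Run:
```python
import numpy as np
for k in range(4):
    a0=3.2004+1.2566*k; print(k)
    for f in (.04,.14,.26,.39,.52,.65,.78,.9,.97,1):
        a=a0+1.2566*f; d=.065*np.array([np.cos(a)-np.cos(a0),np.sin(a)-np.sin(a0)])/.4; c,s=np.cos(.057),np.sin(.057)
        print([round(d[0]*c+d[1]*s,3),round(d[0]*s-d[1]*c,3)],end=" ")
    print()
```

```text
0
[np.float64(0.0), np.float64(0.008)] [np.float64(0.003), np.float64(0.028)] [np.float64(0.009), np.float64(0.052)] [np.float64(0.019), np.float64(0.076)] [np.float64(0.034), np.float64(0.099)] [np.float64(0.051), np.float64(0.118)] [np.float64(0.072), np.float64(0.135)] [np.float64(0.094), np.float64(0.147)] [np.float64(0.107), np.float64(0.152)] [np.float64(0.113), np.float64(0.154)] 
1
[np.float64(0.008), np.float64(0.002)] [np.float64(0.028), np.float64(0.006)] [np.float64(0.052), np.float64(0.008)] [np.float64(0.079), np.float64(0.005)] [np.float64(0.104), np.float64(-0.001)] [np.float64(0.128), np.float64(-0.012)] [np.float64(0.151), np.float64(-0.027)] [np.float64(0.169), np.float64(-0.044)] [np.float64(0.178), np.float64(-0.054)] [np.float64(0.182), np.float64(-0.059)] 
2
[np.float64(0.005), np.float64(-0.007)] [np.float64(0.015), np.float64(-0.025)] [np.float64(0.024), np.float64(-0.047)] [np.float64(0.029), np.float64(-0.073)] [np.float64(0.031), np.float64(-0.1)] [np.float64(0.028), np.float64(-0.126)] [np.float64(0.021), np.float64(-0.152)] [np.float64(0.011), np.float64(-0.174)] [np.float64(0.003), np.float64(-0.186)] [np.float64(-0.0), np.float64(-0.191)] 
3
[np.float64(-0.005), np.float64(-0.006)] [np.float64(-0.019), np.float64(-0.022)] [np.float64(-0.038), np.float64(-0.037)] [np.float64(-0.061), np.float64(-0.051)] [np.float64(-0.085), np.float64(-0.06)] [np.float64(-0.111), np.float64(-0.066)] [np.float64(-0.138), np.float64(-0.067)] [np.float64(-0.162), np.float64(-0.064)] [np.float64(-0.176), np.float64(-0.061)] [np.float64(-0.182), np.float64(-0.059)]
```

servo_tool:
  rows:
    - [0,0.008,-0.002,0,0,0,-0.7]
    - [0.003,0.028,-0.002,0,0,0,-0.7]
    - [0.009,0.052,-0.002,0,0,0,-0.7]
    - [0.019,0.076,-0.002,0,0,0,-0.7]
    - [0.034,0.099,-0.002,0,0,0,-0.7]
    - [0.051,0.118,-0.002,0,0,0,-0.7]
    - [0.072,0.135,-0.002,0,0,0,-0.7]
    - [0.094,0.147,-0.002,0,0,0,-0.7]
    - [0.107,0.152,-0.002,0,0,0,-0.7]
    - [0.113,0.154,-0.002,0,0,0,-0.7]

```text
time_s: 16.3
ee_pos: [0.5081, -0.3458, 0.1162]
tool_rot: [[0.998, 0.059, -0.015], [0.059, -0.998, 0.007], [-0.015, -0.008, -1.0]]
ft_force: [-14.4, 8.0, -6.8]
grip_width: 0.0287
gripper_force: 50.4
```

servo_tool:
  rows:
    - [0,0,0,0,0,0,-0.7]
    - [0,0,0,0,0,0,-0.7]
    - [0,0,0.02,0,0,0,-0.7]
    - [0,0,0.033,0,0,0,-0.7]
    - [0,0,0.037,0,0,0,-0.7]
    - [0,0,0.037,0,0,0,-0.7]

```text
time_s: 17.05
ee_pos: [0.5146, -0.3475, 0.1044]
tool_rot: [[0.998, 0.057, -0.0], [0.057, -0.998, 0.002], [-0.0, -0.002, -1.0]]
ft_force: [4.9, 3.5, -9.1]
grip_width: 0.0284
gripper_force: 54.5
```

servo_tool:
  rows:
    - [0,0,0,0,0,0,-0.3]
    - [0,0,0,0,0,0,0.1]
    - [0,0,0,0,0,0,0.3]
    - [0,0,0,0,0,0,0.3]
    - [0,0,-0.1,0,0,0,0.3]
    - [0,0,-0.2,0,0,0,0.6]
    - [0,0,-0.235,0,0,0,1]
    - [0,0,-0.235,0,0,0,1]

```text
time_s: 18.05
ee_pos: [0.5147, -0.3496, 0.2002]
tool_rot: [[0.998, 0.056, 0.001], [0.056, -0.998, -0.001], [0.001, 0.001, -1.0]]
ft_force: [-0.3, -0.1, 0.2]
grip_width: 0.0854
gripper_force: 0.0
```

```bash
python3 w.py pics/w4.png; python3 look.py
python3 - <<'E'
from h import *
s=vision.camera("scene"); cv2.imwrite("pics/s4.png",cv2.resize(s["pixels"][100:400,60:460],(800,600),interpolation=cv2.INTER_CUBIC))
E
```

```text
[ 0.5147 -0.3496  0.2002  0.0561] 18.05 [-0.3275 -0.0784  0.168 ] 0.08544595763745615
pose [ 0.5141 -0.3493  0.1988  0.0561] 18.1
box [0.5422 0.4422 0.1964] 0.856 [125.7443 225.1899]
box [0.4612 0.3235 0.0294] 0.874 [164.4577 253.1675]
box [0.4482 0.1886 0.0335] 0.859 [208.6071 257.8119]
```

View pics/s4.png

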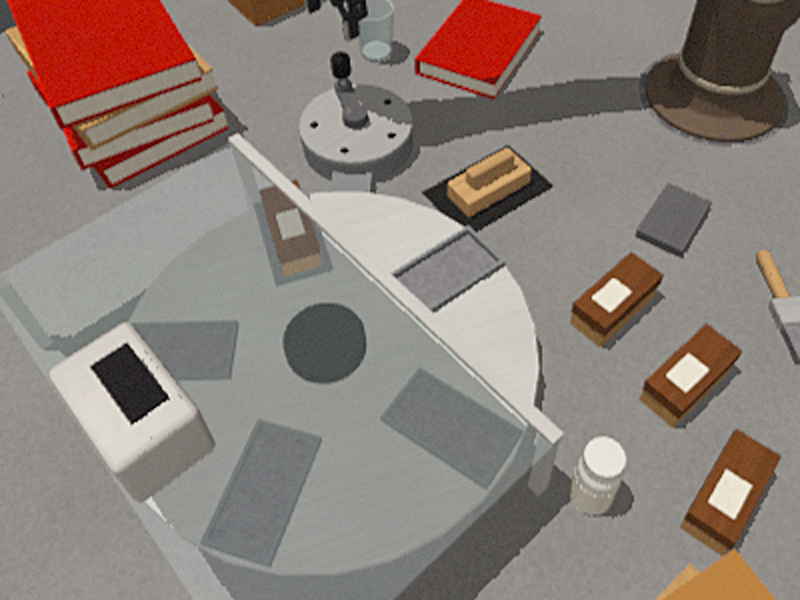

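View pics/w4.png

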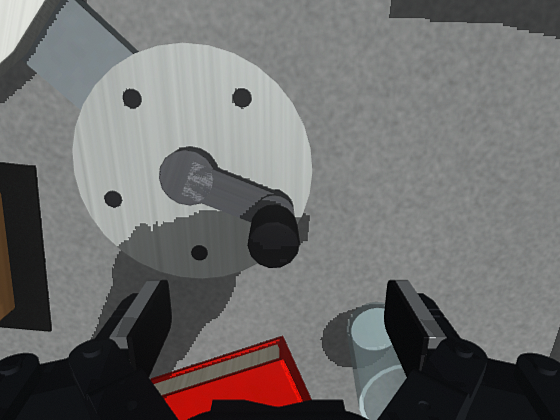

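The loaded box has turned under the hood and an empty tray is at the front. I check the pin height by projecting the knob at its home and undropped heights.

```bash
cat > pinchk.py <<'E'
from h import *
import sys
k=int(sys.argv[1]); a=3.2004+1.2566*k; x,y=.5307+.065*np.cos(a),-.2863+.065*np.sin(a)
for n in ("wrist","scene"):
    p=vision.camera(n); g=p["pixels"].max(2).astype(int); c=proj(p,np.array([x,y,.103])).astype(int)
    if not(0<=c[0]<560 and 0<=c[1]<420): print(n,"out",c); continue
    R=60 if n=="wrist" else 16; x0,y0=max(0,c[0]-R),max(0,c[1]-R); m=np.zeros(g.shape,bool); m[y0:c[1]+R,x0:c[0]+R]=(g<40)[y0:c[1]+R,x0:c[0]+R]
    cs=[k for cc,k in comps(m,25,9000)]
    if not cs: print(n,"no blob",g[c[1]-8:c[1]+8,c[0]-6:c[0]+6].min()); continue
    m=max(cs,key=lambda k:k.sum()); ys,xs=np.nonzero(m)
    print(n,"blob",xs.min(),xs.max(),ys.min(),ys.max(),m.sum())
    for h in(0,.003,.009):
        u=np.array([proj(p,q) for q in cyl(.015,[.086+h,.12+h])+[x,y,0]]); print("  h",h,"pred",*np.round([u[:,0].min(),u[:,0].max(),u[:,1].min(),u[:,1].max()],1))
E
python3 pinchk.py 1
```

```text
wrist blob 249 301 204 267 2650
  h 0 pred 252.4 304.9 191.4 256.6
  h 0.003 pred 252.1 305.2 192.6 258.8
  h 0.009 pred 251.4 306.0 195.3 263.6
scene blob 226 234 126 138 92
  h 0 pred 223.1 233.8 127.6 142.3
  h 0.003 pred 223.0 233.7 126.8 141.6
  h 0.009 pred 222.7 233.5 125.2 140.1
```

Run:
```python
from plan import *
np.set_printoptions(precision=4,suppress=True)
p=vision.camera("wrist"); g=p["pixels"].max(2).astype(int)
for c in((132,99),(242,97),(113,199),(199,252)): print("hole",atz(p,c,.05))
m=np.zeros(g.shape,bool); m[190:285,235:315]=(g<40)[190:285,235:315]; m=max([k for c,k in comps(m,200,9000)],key=lambda k:k.sum())
for h in(0,.009): print("knob",h,fit(p,m,cyl(.015,[.086+h,.12+h]),[.51,-.349,0],False))
p=vision.camera("top"); g=p["pixels"].mean(2); m=np.zeros(g.shape,bool); m[178:228,254:285]=(g<185)[178:228,254:285]
k=max(comps(m,300,5000),key=lambda a:a[1].sum())[1]; k=cv2.morphologyEx(k.astype(np.uint8),cv2.MORPH_OPEN,np.ones((5,5)))>0
print("tray",fit(p,k,boxpts(.144,.078,[.056]),[.61,0.01,.05]))
q,s=pose();print(q)
```

```text
hole [ 0.5795 -0.2441  0.05  ]
hole [ 0.5852 -0.3199  0.05  ]
hole [ 0.5062 -0.225   0.05  ]
hole [ 0.4661 -0.2891  0.05  ]
knob 0 (array([ 0.5071, -0.3473,  0.    ]), np.float64(0.9522150323544052))
knob 0.009 (array([ 0.5109, -0.3474,  0.    ]), np.float64(0.8870417999707254))
tray (array([0.6058, 0.0208, 0.0135]), np.float64(0.8425166642689301))
[np.float64(0.5140806529702175), np.float64(-0.348975489078894), np.float64(0.19821443986792728), np.float64(0.0564669769790425)]
```

The fits show the crank stopped about 3.4° short, with the pin resting on the plate: the knob slid along the pads because I kept the tool's yaw fixed. I re-grip with the jaws tangential and finish the swing; later swings will turn the tool along with the crank.

Run:
```python
from plan import *
q,s=pose(); print(s["joints"])
w=4.40-np.pi; c=np.array([.5307,-.2863])
K=lambda a,z,w:(*np.round(c+.065*np.array([np.cos(a),np.sin(a)]),4),z,round(w,3))
plan((.5143,-.3492,.200,.057),[K(4.40,.200,w),"|",K(4.40,.116,w),"|",K(4.40,.122,w),K(4.43,.122,w+.03),K(4.457,.122,w+.06),"|",K(4.457,.106,w+.06)])
```

```text
[ 0.68588832  0.467983   -0.23142059  1.6541445   0.12038498  1.03514466
 -1.09756723]
(np.float64(0.5107), np.float64(-0.3482), 0.2, 1.258) -> [-0.009, -0.003, 0.0] [0, 0, -0.765]
--- new call
(np.float64(0.5107), np.float64(-0.3482), 0.116, 1.258) -> [0.0, 0.0, 0.21] [0, 0, -0.0]
--- new call
(np.float64(0.5107), np.float64(-0.3482), 0.122, 1.258) -> [0.0, 0.0, -0.015] [0, 0, -0.0]
(np.float64(0.5126), np.float64(-0.3487), 0.122, 1.288) -> [0.0, 0.005, -0.015] [0, 0, -0.019]
(np.float64(0.5143), np.float64(-0.3492), 0.122, 1.318) -> [0.0, 0.009, -0.015] [0, 0, -0.038]
--- new call
(np.float64(0.5143), np.float64(-0.3492), 0.106, 1.318) -> [0.0, 0.0, 0.04] [0, 0, -0.0]
```

servo_tool:
  rows:
    - [-0.009,-0.003,0,0,0,-0.765,0.6]
    - [-0.009,-0.003,0,0,0,-0.765,0.6]
    - [-0.009,-0.003,0,0,0,-0.765,0.6]
    - [-0.009,-0.003,0,0,0,-0.765,0.6]
    - [-0.009,-0.003,0,0,0,-0.765,0.6]
    - [-0.009,-0.003,0,0,0,-0.765,0.6]
    - [-0.009,-0.003,0,0,0,-0.765,0.6]
    - [-0.009,-0.003,0,0,0,-0.765,0.6]
    - [-0.009,-0.003,0,0,0,-0.765,0.6]
  squeeze: 50

```text
time_s: 19.52
ee_pos: [0.5107, -0.3482, 0.199]
tool_rot: [[0.31, 0.951, -0.0], [0.951, -0.31, 0.0], [0.0, -0.0, -1.0]]
ft_force: [-0.2, -0.1, -0.5]
grip_width: 0.0681
gripper_force: 0.0
```

servo_tool:
  rows:
    - [0,0,0.1,0,0,0,0.5]
    - [0,0,0.18,0,0,0,0.2]
    - [0,0,0.21,0,0,0,0]
    - [0,0,0.21,0,0,0,0]
    - [0,0,0.21,0,0,0,-0.7]
    - [0,0,0.21,0,0,0,-0.7]
    - [0,0,0.21,0,0,0,-0.7]
    - [0,0,0.21,0,0,0,-0.7]

```text
time_s: 20.52
ee_pos: [0.5108, -0.3483, 0.1159]
tool_rot: [[0.308, 0.952, 0.0], [0.952, -0.308, -0.001], [-0.0, 0.0, -1.0]]
ft_force: [-3.4, 2.1, 2.7]
grip_width: 0.0285
gripper_force: 50.6
```

servo_tool:
  rows:
    - [0,0,-0.015,0,0,0,-0.7]
    - [0,0,-0.015,0,0,0,-0.7]
    - [0,0.005,-0.015,0,0,-0.019,-0.7]
    - [0,0.009,-0.015,0,0,-0.038,-0.7]
    - [0,0.009,-0.015,0,0,-0.038,-0.7]
    - [0,0.009,-0.015,0,0,-0.038,-0.7]

```text
time_s: 21.28
ee_pos: [0.5141, -0.3493, 0.1211]
tool_rot: [[0.251, 0.968, -0.0], [0.968, -0.251, 0.0], [0.0, -0.0, -1.0]]
ft_force: [-0.9, -0.1, -7.9]
grip_width: 0.0287
gripper_force: 50.1
```

servo_tool:
  rows:
    - [0,0,0.02,0,0,0,-0.7]
    - [0,0,0.035,0,0,0,-0.7]
    - [0,0,0.035,0,0,0,-0.7]
    - [0,0,0.035,0,0,0,-0.7]

```text
time_s: 21.78
ee_pos: [0.5146, -0.3495, 0.1087]
tool_rot: [[0.25, 0.968, 0.001], [0.968, -0.25, -0.001], [-0.001, 0.001, -1.0]]
ft_force: [-6.8, 2.5, 6.1]
grip_width: 0.0288
gripper_force: 51.9
```

servo_tool:
  rows:
    - [0,0,0,0,0,0,-0.3]
    - [0,0,0,0,0,0,0.1]
    - [0,0,0,0,0,0,0.3]
    - [0,0,-0.1,0,0,0,0.4]
    - [0,0,-0.2,0,0,0,0.6]
    - [0,0,-0.23,0,0,0,1]
    - [0,0,-0.23,0,0,0,1]
    - [0,0,-0.23,0,0,0,1]

```text
time_s: 22.78
ee_pos: [0.5135, -0.3491, 0.1978]
tool_rot: [[0.25, 0.968, -0.002], [0.968, -0.25, 0.001], [0.001, -0.002, -1.0]]
ft_force: [-1.2, 0.5, -0.0]
grip_width: 0.0851
gripper_force: 0.0
```

```bash
cat > crank.py <<'E'
from plan import *
import sys
np.set_printoptions(precision=4,suppress=True)
k=int(sys.argv[1]); a0=3.2004+1.2566*k; x,y=.5307+.065*np.cos(a0),-.2863+.065*np.sin(a0)
p=vision.camera("wrist"); g=p["pixels"].max(2).astype(int); c=proj(p,np.array([x,y,.11])).astype(int); R=55
y0,x0=max(0,c[1]-R),max(0,c[0]-R); m=np.zeros(g.shape,bool); m[y0:c[1]+R,x0:c[0]+R]=(g<40)[y0:c[1]+R,x0:c[0]+R]
cs=[k for cc,k in comps(m,200,9000)]
if cs:
  m=max(cs,key=lambda k:k.sum())
  for h in(0,.009):
    q,i=fit(p,m,cyl(.015,[.086+h,.12+h]),[x,y,0],False); d=q[:2]-[.5307,-.2863]
    print("knob h",h,q[:2],"iou",round(i,3),"r",np.hypot(*d),"angle err deg",np.degrees((np.arctan2(d[1],d[0])-a0+np.pi)%(2*np.pi)-np.pi))
p=vision.camera("top"); g=p["pixels"].mean(2); m=np.zeros(g.shape,bool); m[178:228,248:291]=(g<185)[178:228,248:291]
m=cv2.morphologyEx(m.astype(np.uint8),cv2.MORPH_OPEN,np.ones((5,5)))>0
cs=comps(m,300,5000)
if cs: print("tray (want .607 .0095 .06)",fit(p,max(cs,key=lambda a:a[1].sum())[1],boxpts(.144,.078,[.056]),[.61,0.01,.05]))
for b,i,c in boxes(p):
    if i>.6: print("box",b,round(i,3))
q,s=pose(); print(np.array(q),s["time_s"])
E
python3 crank.py 1
```

```text
knob h 0 [ 0.5156 -0.348 ] iou 0.843 r 0.06346858070979629 angle err deg 0.9058139989587953
knob h 0.009 [ 0.5165 -0.3446] iou 0.774 r 0.05995483885343181 angle err deg 0.9430027435811718
tray (want .607 .0095 .06) (array([0.6059, 0.0074, 0.0645]), np.float64(0.9503958790422589))
box [0.5414 0.4429 0.1846] 0.858
box [0.4612 0.3235 0.0313] 0.874
box [0.4481 0.1893 0.0164] 0.861
[ 0.5136 -0.349   0.1978  1.3178] 22.875
```

```bash
cat > cyc.py <<'E'
from plan import *
import sys
x,y,z,w,bx,by,bw=map(float,sys.argv[1:8]); k=int(sys.argv[8])
L=(.6075,.0095); lw=.06; c=np.array([.5307,-.2863])
def K(a,z,w): return (*[float(v) for v in np.round(c+.065*np.array([np.cos(a),np.sin(a)]),4)],z,w)
a0=3.2004+1.2566*k; kw=(a0+np.pi/2)%np.pi-np.pi/2
if k==2: kw=(a0+np.pi)%(2*np.pi)-np.pi
while kw>1.4: kw-=np.pi
mid=((x+bx)/2,(y+by)/2,.19)
W=[(*mid,bw),"|",(bx,by,.17,bw),"|",(bx,by,.038,bw),"|",(bx,by,.151,bw),(*L,.151,lw),"|",(*L,.085,lw),"|",(*L,.2,lw),(*np.round((np.array(L)+K(a0,.2,0)[:2])/2,3),.2,kw),"|",K(a0,.2,kw),"|",K(a0,.106,kw),"|",K(a0,.120,kw),"|"]+[K(a0+1.2566*f,.121,kw+1.2566*f) for f in(.04,.14,.26,.39,.52,.65,.78,.9,.98,1.005)]+["|",K(a0+1.2566,.108,kw+1.2566),"|",K(a0+1.2566,.2,kw+1.2566)]
plan((x,y,z,w),W); print("end yaw",kw+1.2566)
E
python3 cyc.py .5143 -.3492 .2 1.318 .4482 .189 .025 1
```

```text
(0.48124999999999996, -0.0801, 0.19, 0.025) -> [0.631, -0.248, 0.025] [0, 0, 0.823]
--- new call
(0.4482, 0.189, 0.17, 0.025) -> [-0.066, -0.675, 0.05] [0, 0, -0.0]
--- new call
(0.4482, 0.189, 0.038, 0.025) -> [0.0, 0.0, 0.33] [0, 0, -0.0]
--- new call
(0.4482, 0.189, 0.151, 0.025) -> [0.0, 0.0, -0.282] [0, 0, -0.0]
(0.6075, 0.0095, 0.151, 0.06) -> [0.387, 0.459, -0.282] [0, 0, -0.022]
--- new call
(0.6075, 0.0095, 0.085, 0.06) -> [0.0, 0.0, 0.165] [0, 0, -0.0]
--- new call
(0.6075, 0.0095, 0.2, 0.06) -> [0.0, 0.0, -0.287] [0, 0, -0.0]
(np.float64(0.561), np.float64(-0.17), 0.2, 1.3154073464102067) -> [-0.143, 0.441, -0.287] [0, 0, -0.799]
--- new call
(0.5143, -0.3492, 0.2, 1.3154073464102067) -> [-0.463, 0.0, 0.0] [0, 0, -0.0]
--- new call
(0.5143, -0.3492, 0.106, 1.3154073464102067) -> [0.0, 0.0, 0.235] [0, 0, -0.0]
--- new call
(0.5143, -0.3492, 0.12, 1.3154073464102067) -> [0.0, 0.0, -0.035] [0, 0, -0.0]
--- new call
(0.5175, -0.3499, 0.121, 1.3656713464102068) -> [0.0, 0.008, -0.003] [0, 0, -0.032]
(0.5255, -0.3511, 0.121, 1.4913313464102067) -> [0.002, 0.028, -0.003] [0, 0, -
[... 202 characters left out ...]
, 1.9688393464102067) -> [0.034, 0.099, -0.003] [0, 0, -0.416]
(0.5653, -0.3413, 0.121, 2.132197346410207) -> [0.051, 0.118, -0.003] [0, 0, -0.52]
(0.5738, -0.335, 0.121, 2.2955553464102065) -> [0.072, 0.135, -0.003] [0, 0, -0.624]
(0.5806, -0.3279, 0.121, 2.4463473464102066) -> [0.093, 0.147, -0.003] [0, 0, -0.72]
(0.5845, -0.3227, 0.121, 2.5468753464102067) -> [0.108, 0.153, -0.003] [0, 0, -0.784]
(0.5857, -0.321, 0.121, 2.5782903464102063) -> [0.113, 0.155, -0.003] [0, 0, -0.804]
--- new call
(0.5854, -0.3214, 0.108, 2.5720073464102065) -> [0.0, -0.001, 0.032] [0, 0, 0.004]
--- new call
(0.5854, -0.3214, 0.2, 2.5720073464102065) -> [0.0, 0.0, -0.23] [0, 0, -0.0]
end yaw 2.5720073464102065
```

servo_tool:
  rows:
    - [0.631,-0.248,0.025,0,0,0.823,1]
    - [0.631,-0.248,0.025,0,0,0.823,1]
    - [0.631,-0.248,0.025,0,0,0.823,1]
    - [0.631,-0.248,0.025,0,0,0.823,1]
    - [0.631,-0.248,0.025,0,0,0.823,1]
    - [0.631,-0.248,0.025,0,0,0.823,1]
    - [0.631,-0.248,0.025,0,0,0.823,1]
    - [0.631,-0.248,0.025,0,0,0.823,1]
    - [0.631,-0.248,0.025,0,0,0.823,1]
  squeeze: 30

```text
time_s: 24.0
ee_pos: [0.4812, -0.0801, 0.1889]
tool_rot: [[1.0, 0.029, -0.001], [0.029, -1.0, 0.0], [-0.001, -0.0, -1.0]]
ft_force: [0.0, 0.2, -0.2]
grip_width: 0.0855
gripper_force: 0.0
```

servo_tool:
  rows:
    - [-0.066,-0.675,0.05,0,0,0,1]
    - [-0.066,-0.675,0.05,0,0,0,1]
    - [-0.066,-0.675,0.05,0,0,0,1]
    - [-0.066,-0.675,0.05,0,0,0,1]
    - [-0.066,-0.675,0.05,0,0,0,1]
    - [-0.066,-0.675,0.05,0,0,0,1]

```text
time_s: 24.75
ee_pos: [0.4476, 0.1909, 0.169]
tool_rot: [[1.0, 0.031, -0.001], [0.031, -1.0, 0.001], [-0.001, -0.001, -1.0]]
ft_force: [0.1, -0.2, -0.2]
grip_width: 0.0854
gripper_force: 0.0
```

servo_tool:
  rows:
    - [0,0,0.13,0,0,0,1]
    - [0,0,0.24,0,0,0,1]
    - [0,0,0.31,0,0,0,1]
    - [0,0,0.33,0,0,0,1]
    - [0,0,0.33,0,0,0,1]
    - [0,0,0.33,0,0,0,0.3]
    - [0,0,0.33,0,0,0,0.2]
    - [0,0,0.33,0,0,0,0.1]
    - [0,0,0.33,0,0,0,0]
    - [0,0,0.33,0,0,0,0]

```text
time_s: 26.0
ee_pos: [0.4491, 0.189, 0.0386]
tool_rot: [[1.0, 0.025, 0.002], [0.025, -1.0, -0.0], [0.002, 0.0, -1.0]]
ft_force: [-0.6, -1.2, 7.0]
grip_width: 0.0543
gripper_force: 30.3
```

servo_tool:
  rows:
    - [0,0,-0.04,0,0,0,0]
    - [0,0,-0.12,0,0,0,0]
    - [0,0,-0.2,0,0,0,0]
    - [0,0,-0.282,0,0,0,0]
    - [0,0,-0.282,0,0,0,0]

```text
time_s: 26.62
ee_pos: [0.4494, 0.1898, 0.1529]
tool_rot: [[1.0, 0.025, 0.005], [0.025, -1.0, 0.002], [0.005, -0.002, -1.0]]
ft_force: [-0.3, 0.3, -5.1]
grip_width: 0.0537
gripper_force: 34.3
```

servo_tool:
  rows:
    - [0.04,0.05,0,0,0,0,0]
    - [0.1,0.12,0,0,0,-0.01,0]
    - [0.17,0.2,0,0,0,-0.022,0]
    - [0.24,0.285,0,0,0,-0.022,0]
    - [0.3,0.36,0,0,0,-0.022,0]
    - [0.35,0.415,0,0,0,-0.022,0]
    - [0.38,0.45,0,0,0,-0.022,0]
    - [0.387,0.459,0,0,0,-0.022,0]
    - [0.387,0.459,0,0,0,-0.022,0]
    - [0.387,0.459,0,0,0,-0.022,0]

```text
time_s: 27.88
ee_pos: [0.6069, 0.0108, 0.1501]
tool_rot: [[0.998, 0.061, -0.0], [0.061, -0.998, 0.0], [-0.0, -0.0, -1.0]]
ft_force: [-0.8, 0.8, -5.0]
grip_width: 0.0541
gripper_force: 34.2
```

```bash
cat > edge.py <<'E'
from plan import *
np.set_printoptions(precision=4,suppress=True)
q,s=pose(); print(np.array(q),s["time_s"])
p=vision.camera("wrist"); hsv=cv2.cvtColor(p["pixels"],cv2.COLOR_BGR2HSV).astype(int)
m=(hsv[...,0]<22)&(hsv[...,1]>90)
r=[int(np.nonzero(m[80:,c])[0][0])+80 for c in (240,278,315)]; print("bottom far edge rows",r,[atz(p,(c,a),q[2]-.038)[:2] for c,a in zip((240,278,315),r)],"want x", q[0]+.06)
E
python3 edge.py
```

```text
[0.6069 0.0108 0.1501 0.0613] 27.875
bottom far edge rows [144, 143, 141] [array([0.6631, 0.0305]), array([0.6645, 0.0144]), array([ 0.6663, -0.0011])] want x 0.6668719897152937
```

servo_tool:
  rows:
    - [0.002,0,0.05,0,0,0,0]
    - [0.003,0,0.1,0,0,0,0]
    - [0.003,0,0.135,0,0,0,0]
    - [0.003,0,0.155,0,0,0,0]
    - [0.003,0,0.165,0,0,0,0]
    - [0.003,0,0.165,0,0,0,0]
    - [0.003,0,0.165,0,0,0,0]
    - [0.003,0,0.165,0,0,0,0.5]
    - [0.003,0,0.165,0,0,0,0.7]
    - [0.003,0,0.165,0,0,0,0.7]

```text
time_s: 29.18
ee_pos: [0.6091, 0.0095, 0.0843]
tool_rot: [[0.998, 0.059, 0.001], [0.059, -0.998, -0.0], [0.001, 0.0, -1.0]]
ft_force: [0.3, 1.2, 0.1]
grip_width: 0.0725
gripper_force: 0.0
```

servo_tool:
  rows:
    - [-0.003,0,-0.1,0,0,0,1]
    - [-0.003,0,-0.2,0,0,0,1]
    - [-0.003,0,-0.287,0,0,0,1]
    - [-0.143,0.441,-0.287,0,0,-0.799,1]
    - [-0.143,0.441,-0.287,0,0,-0.799,1]
    - [-0.143,0.441,-0.287,0,0,-0.799,0.6]
    - [-0.143,0.441,-0.287,0,0,-0.799,0.6]
    - [-0.143,0.441,-0.287,0,0,-0.799,0.6]
    - [-0.143,0.441,-0.287,0,0,-0.799,0.6]
    - [-0.143,0.441,-0.287,0,0,-0.799,0.6]

```text
time_s: 30.42
ee_pos: [0.5622, -0.1702, 0.1989]
tool_rot: [[0.249, 0.969, 0.0], [0.969, -0.249, -0.0], [0.0, 0.0, -1.0]]
ft_force: [-0.6, -0.9, 0.4]
grip_width: 0.0681
gripper_force: 0.0
```

servo_tool:
  rows:
    - [-0.463,0,0,0,0,0,0.6]
    - [-0.463,0,0,0,0,0,0.6]
    - [-0.463,0,0,0,0,0,0.6]
    - [-0.463,0,0,0,0,0,0.6]
    - [-0.463,0,0,0,0,0,0.6]
    - [-0.463,0,0,0,0,0,0.6]
  squeeze: 50

```text
time_s: 31.18
ee_pos: [0.5161, -0.3473, 0.1991]
tool_rot: [[0.251, 0.968, 0.001], [0.968, -0.251, 0.001], [0.001, 0.0, -1.0]]
ft_force: [-0.6, -0.1, 0.5]
grip_width: 0.0684
gripper_force: 0.0
```

servo_tool:
  rows:
    - [0,0,0.1,0,0,0,0.5]
    - [0,0,0.18,0,0,0,0.2]
    - [0,0,0.225,0,0,0,0]
    - [0,0,0.235,0,0,0,0]
    - [0,0,0.235,0,0,0,0]
    - [0,0,0.235,0,0,0,-0.7]
    - [0,0,0.235,0,0,0,-0.7]
    - [0,0,0.235,0,0,0,-0.7]
    - [0,0,0.235,0,0,0,-0.7]

```text
time_s: 32.3
ee_pos: [0.5159, -0.3493, 0.1064]
tool_rot: [[0.253, 0.967, 0.002], [0.967, -0.253, -0.001], [-0.001, 0.002, -1.0]]
ft_force: [-1.4, 1.6, 6.9]
grip_width: 0.0291
gripper_force: 49.3
```

```bash
python3 look.py
```

```text
pose [ 0.5159 -0.3493  0.1064  1.3147] 32.3
box [0.612  0.0114 0.1004] 0.961 [267.8993 203.7743]
box [0.5414 0.4424 0.2065] 0.856 [125.727  225.1825]
box [0.4611 0.3212 0.0327] 0.875 [164.4984 253.1082]
```

servo_tool:
  rows:
    - [0,0,-0.015,0,0,0,-0.7]
    - [0,0,-0.035,0,0,0,-0.7]
    - [0,0,-0.036,0,0,0,-0.7]
    - [0,0,-0.036,0,0,0,-0.7]

```text
time_s: 32.85
ee_pos: [0.5153, -0.3492, 0.1191]
tool_rot: [[0.254, 0.967, 0.0], [0.967, -0.254, 0.0], [0.0, 0.0, -1.0]]
ft_force: [3.1, -1.1, -8.5]
grip_width: 0.0292
gripper_force: 50.0
```

servo_tool:
  rows:
    - [0,0.008,-0.002,0,0,-0.032,-0.7]
    - [0.002,0.028,-0.002,0,0,-0.112,-0.7]
    - [0.009,0.052,-0.002,0,0,-0.208,-0.7]
    - [0.019,0.076,-0.002,0,0,-0.312,-0.7]
    - [0.034,0.099,-0.002,0,0,-0.416,-0.7]
    - [0.051,0.118,-0.002,0,0,-0.52,-0.7]
    - [0.072,0.135,-0.002,0,0,-0.624,-0.7]
    - [0.093,0.147,-0.002,0,0,-0.72,-0.7]
    - [0.108,0.153,-0.002,0,0,-0.784,-0.7]
    - [0.113,0.155,-0.002,0,0,-0.804,-0.7]

```text
time_s: 34.1
ee_pos: [0.5864, -0.3202, 0.1192]
tool_rot: [[-0.846, 0.533, -0.001], [0.533, 0.846, 0.001], [0.002, 0.0, -1.0]]
ft_force: [0.5, 0.7, -9.3]
grip_width: 0.0285
gripper_force: 50.5
```

servo_tool:
  rows:
    - [0,0,0,0,0,0,-0.7]
    - [0,0,0,0,0,0,-0.7]
    - [0,0,0,0,0,0,-0.7]
    - [0,-0.001,0.02,0,0,0.004,-0.7]
    - [0,-0.001,0.033,0,0,0.004,-0.7]
    - [0,-0.001,0.033,0,0,0.004,-0.7]
    - [0,-0.001,0.033,0,0,0.004,-0.7]

```text
time_s: 34.98
ee_pos: [0.586, -0.321, 0.1071]
tool_rot: [[-0.841, 0.54, -0.001], [0.54, 0.841, 0.0], [0.001, -0.0, -1.0]]
ft_force: [-1.1, 5.6, -5.0]
grip_width: 0.0287
gripper_force: 51.2
```

servo_tool:
  rows:
    - [0,0,0,0,0,0,-0.3]
    - [0,0,0,0,0,0,0.1]
    - [0,0,0,0,0,0,0.3]
    - [0,0,-0.1,0,0,0,0.4]
    - [0,0,-0.2,0,0,0,0.6]
    - [0,0,-0.23,0,0,0,1]
    - [0,0,-0.23,0,0,0,1]
    - [0,0,-0.23,0,0,0,1]

```text
time_s: 35.98
ee_pos: [0.5857, -0.3217, 0.1975]
tool_rot: [[-0.842, 0.54, -0.002], [0.54, 0.842, 0.0], [0.002, -0.001, -1.0]]
ft_force: [0.0, -0.0, -0.7]
grip_width: 0.0852
gripper_force: 0.0
```

```bash
python3 crank.py 2; python3 cyc.py .5854 -.3214 .2 2.572 .4612 .322 .03 2 | grep -v "np.*121"
```

```text
knob h 0 [ 0.5851 -0.3209] iou 0.37 r 0.06449232043017424 angle err deg 0.21002431316772444
knob h 0.009 [ 0.581  -0.3185] iou 0.34 r 0.059658777037372664 angle err deg 0.02412895306591807
tray (want .607 .0095 .06) (array([0.6059, 0.0119, 0.0472]), np.float64(0.9583213841888921))
box [0.5422 0.4422 0.1964] 0.856
box [0.4612 0.3235 0.0305] 0.874
[ 0.5858 -0.3215  0.1974  2.5712] 36.075
(0.5233, 0.0002999999999999947, 0.19, 0.03) -> [0.564, 0.594, 0.025] [0, 0, 1.618]
--- new call
(0.4612, 0.322, 0.17, 0.03) -> [-0.131, -0.809, 0.05] [0, 0, -0.0]
--- new call
(0.4612, 0.322, 0.038, 0.03) -> [0.0, 0.0, 0.33] [0, 0, -0.0]
--- new call
(0.4612, 0.322, 0.151, 0.03) -> [0.0, 0.0, -0.282] [0, 0, -0.0]
(0.6075, 0.0095, 0.151, 0.06) -> [0.342, 0.792, -0.282] [0, 0, -0.019]
--- new call
(0.6075, 0.0095, 0.085, 0.06) -> [0.0, 0.0, 0.165] [0, 0, -0.0]
--- new call
(0.6075, 0.0095, 0.2, 0.06) -> [0.0, 0.0, -0.287] [0, 0, -0.0]
(np.float64(0.596), np.float64(-0.156), 0.2, -0.5695853071795867) -> [-0.054, 0.411, -0.287] [0, 0, 0.401]
--- new call
(0.5854, -0.3214, 0.2, -0.5695853071795867) -> [0.20
[... 620 characters left out ...]
2041335) -> [-0.033, -0.099, -0.003] [0, 0, -0.416]
(0.5937, -0.2704, 0.121, 0.24720469282041335) -> [-0.051, -0.119, -0.003] [0, 0, -0.52]
(0.5903, -0.2604, 0.121, 0.41056269282041336) -> [-0.072, -0.135, -0.003] [0, 0, -0.624]
(0.5857, -0.2517, 0.121, 0.5613546928204134) -> [-0.093, -0.147, -0.003] [0, 0, -0.72]
(0.582, -0.2464, 0.121, 0.6618826928204133) -> [-0.108, -0.153, -0.003] [0, 0, -0.784]
(0.5807, -0.2448, 0.121, 0.6932976928204131) -> [-0.113, -0.155, -0.003] [0, 0, -0.804]
--- new call
(0.581, -0.2451, 0.108, 0.6870146928204133) -> [0.0, 0.001, 0.032] [0, 0, 0.004]
--- new call
(0.581, -0.2451, 0.2, 0.6870146928204133) -> [0.0, 0.0, -0.23] [0, 0, -0.0]
end yaw 0.6870146928204133
```

Run:
```python
from plan import *
plan((.5854,-.3214,.2,2.572),[(.52,0,.19,1.2),"|",(.4612,.3225,.17,.03),"|"])
```

```text
(0.52, 0, 0.19, 1.2) -> [0.571, 0.588, 0.025] [0, 0, 0.873]
--- new call
(0.4612, 0.3225, 0.17, 0.03) -> [0.698, -0.429, 0.05] [0, 0, 0.745]
--- new call
```

servo_tool:
  rows:
    - [0.571,0.588,0.025,0,0,0.873,1]
    - [0.571,0.588,0.025,0,0,0.873,1]
    - [0.571,0.588,0.025,0,0,0.873,1]
    - [0.571,0.588,0.025,0,0,0.873,1]
    - [0.571,0.588,0.025,0,0,0.873,1]
    - [0.571,0.588,0.025,0,0,0.873,1]
    - [0.571,0.588,0.025,0,0,0.873,1]
    - [0.571,0.588,0.025,0,0,0.873,1]
    - [0.571,0.588,0.025,0,0,0.873,1]
  squeeze: 30

```text
time_s: 37.2
ee_pos: [0.5209, -0.0, 0.1883]
tool_rot: [[0.361, 0.932, -0.001], [0.932, -0.361, -0.0], [-0.0, -0.001, -1.0]]
ft_force: [0.2, -0.4, -0.2]
grip_width: 0.0855
gripper_force: 0.0
```

servo_tool:
  rows:
    - [0.698,-0.429,0.05,0,0,0.745,1]
    - [0.698,-0.429,0.05,0,0,0.745,1]
    - [0.698,-0.429,0.05,0,0,0.745,1]
    - [0.698,-0.429,0.05,0,0,0.745,1]
    - [0.698,-0.429,0.05,0,0,0.745,1]
    - [0.698,-0.429,0.05,0,0,0.745,1]
    - [0.698,-0.429,0.05,0,0,0.745,1]
    - [0.698,-0.429,0.05,0,0,0.745,1]
    - [0.698,-0.429,0.05,0,0,0.745,1]

```text
time_s: 38.33
ee_pos: [0.4627, 0.3214, 0.1686]
tool_rot: [[0.999, 0.032, -0.0], [0.032, -0.999, -0.001], [-0.0, 0.001, -1.0]]
ft_force: [-0.6, 0.5, -0.9]
grip_width: 0.0854
gripper_force: 0.0
```

Run:
```python
from plan import *
np.set_printoptions(precision=4,suppress=True)
q,s=pose(); print(np.array(q),s["joints"])
p=vision.camera("wrist"); cv2.imwrite("pics/w5.png",p["pixels"])
print([proj(p,np.array([.4612+a*1-b*.03,.3225+a*.03+b,.05])) for a in(-.06,.06) for b in(-.027,.027)])
p=vision.camera("scene"); cv2.imwrite("pics/s5.png",cv2.resize(p["pixels"][100:250,160:360],(800,600),interpolation=cv2.INTER_CUBIC))
```

```text
[0.4627 0.3214 0.1686 0.0318] [-0.3074  0.4465 -0.505   1.8142  0.2604  0.9477 -2.4633]
[array([313.1244, 291.0597]), array([238.9765, 290.9374]), array([319.2631, 122.754 ]), array([233.1463, 122.588 ])]
```

View pics/w5.png

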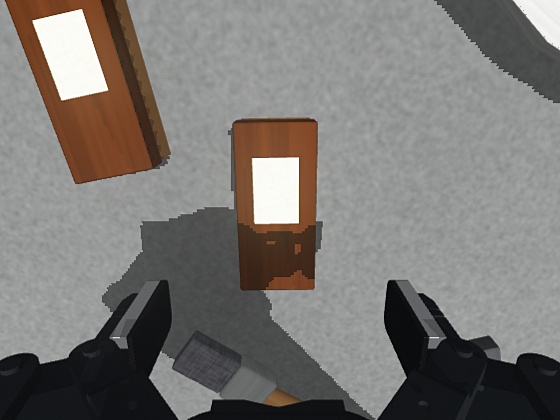

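View pics/s5.png

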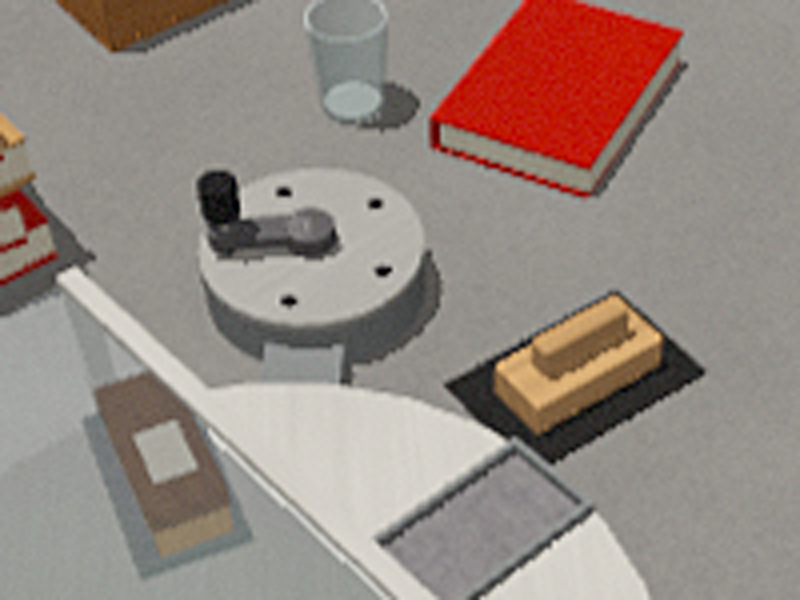

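The wrist view shows box C with lid corners at (233,120)-(314,290), within 2-3 px of my prediction. The scene view shows the knob low on its collar, so the pin is home, and the block central on the mat. I continue with box C.

servo_tool:
  rows:
    - [0,0,0.13,0,0,0,1]
    - [0,0,0.24,0,0,0,1]
    - [0,0,0.31,0,0,0,1]
    - [0,0,0.33,0,0,0,1]
    - [0,0,0.33,0,0,0,1]
    - [0,0,0.33,0,0,0,0.3]
    - [0,0,0.33,0,0,0,0.2]
    - [0,0,0.33,0,0,0,0.1]
    - [0,0,0.33,0,0,0,0]
    - [0,0,0.33,0,0,0,0]

```text
time_s: 39.67
ee_pos: [0.4632, 0.3225, 0.0383]
tool_rot: [[1.0, 0.03, 0.002], [0.03, -1.0, 0.001], [0.002, -0.001, -1.0]]
ft_force: [-1.8, -1.8, 6.5]
grip_width: 0.0535
gripper_force: 31.8
```

servo_tool:
  rows:
    - [0,0,-0.04,0,0,0,0]
    - [0,0,-0.12,0,0,0,0]
    - [0,0,-0.2,0,0,0,0]
    - [0,0,-0.282,0,0,0,0]
    - [0.03,0.07,-0.282,0,0,-0.01,0]
    - [0.065,0.15,-0.282,0,0,-0.019,0]
    - [0.1,0.24,-0.282,0,0,-0.019,0]

```text
time_s: 40.55
ee_pos: [0.5053, 0.2268, 0.1506]
tool_rot: [[0.998, 0.061, 0.0], [0.061, -0.998, 0.0], [0.0, -0.0, -1.0]]
ft_force: [1.2, 0.4, -3.5]
grip_width: 0.0536
gripper_force: 33.9
```

Run:
```python
from plan import *
q,s=pose();print(q,s["gripper_force"])
```

```text
[np.float64(0.5052691485906021), np.float64(0.22677183790099817), np.float64(0.15057367122930337), np.float64(0.060811087571460955)] 33.92829179763794
```

servo_tool:
  rows:
    - [0.04,0.1,0,0,0,0,0]
    - [0.08,0.2,0,0,0,0,0]
    - [0.12,0.3,0,0,0,0,0]
    - [0.16,0.4,0,0,0,0,0]
    - [0.195,0.48,0,0,0,0,0]
    - [0.218,0.54,0,0,0,0,0]
    - [0.225,0.56,0,0,0,0,0]
    - [0.225,0.56,0,0,0,0,0]
    - [0.225,0.56,0,0,0,0,0]

```text
time_s: 41.68
ee_pos: [0.6079, 0.011, 0.1499]
tool_rot: [[0.998, 0.061, -0.0], [0.061, -0.998, 0.001], [-0.0, -0.001, -1.0]]
ft_force: [0.6, 0.2, -3.3]
grip_width: 0.0538
gripper_force: 33.9
```

```bash
python3 edge.py
```

```text
[0.6079 0.011  0.1499 0.0615] 41.675
bottom far edge rows [146, 145, 145] [array([0.6633, 0.0307]), array([0.6647, 0.0146]), array([ 0.6657, -0.0011])] want x 0.6678580406240466
```

servo_tool:
  rows:
    - [0.002,0,0.05,0,0,0,0]
    - [0.003,0,0.1,0,0,0,0]
    - [0.003,0,0.135,0,0,0,0]
    - [0.003,0,0.155,0,0,0,0]
    - [0.003,0,0.165,0,0,0,0]
    - [0.003,0,0.165,0,0,0,0]
    - [0.003,0,0.165,0,0,0,0]
    - [0.003,0,0.165,0,0,0,0.5]
    - [0.003,0,0.165,0,0,0,0.7]
    - [0.003,0,0.165,0,0,0,0.7]

```text
time_s: 42.98
ee_pos: [0.6099, 0.0092, 0.0838]
tool_rot: [[0.998, 0.059, 0.001], [0.059, -0.998, 0.0], [0.001, 0.0, -1.0]]
ft_force: [0.1, -0.2, -1.3]
grip_width: 0.0728
gripper_force: 0.0
```

servo_tool:
  rows:
    - [-0.003,0,-0.1,0,0,0,1]
    - [-0.003,0,-0.2,0,0,0,1]
    - [-0.003,0,-0.287,0,0,0,1]
    - [-0.054,0.411,-0.287,0,0,0.401,1]
    - [-0.054,0.411,-0.287,0,0,0.401,1]
    - [-0.054,0.411,-0.287,0,0,0.401,0.6]
    - [-0.054,0.411,-0.287,0,0,0.401,0.6]
    - [-0.054,0.411,-0.287,0,0,0.401,0.6]
    - [-0.054,0.411,-0.287,0,0,0.401,0.6]

```text
time_s: 44.1
ee_pos: [0.5981, -0.1551, 0.1985]
tool_rot: [[0.843, -0.537, 0.0], [-0.537, -0.843, 0.0], [-0.0, -0.0, -1.0]]
ft_force: [0.4, 0.2, -0.2]
grip_width: 0.0687
gripper_force: 0.0
```

servo_tool:
  rows:
    - [0.201,0.363,0,0,0,0,0.6]
    - [0.201,0.363,0,0,0,0,0.6]
    - [0.201,0.363,0,0,0,0,0.6]
    - [0.201,0.363,0,0,0,0,0.6]
    - [0.201,0.363,0,0,0,0,0.6]
    - [0.201,0.363,0,0,0,0,0.6]
  squeeze: 50

```text
time_s: 44.85
ee_pos: [0.5879, -0.3195, 0.1986]
tool_rot: [[0.843, -0.537, 0.0], [-0.537, -0.843, 0.001], [-0.0, -0.001, -1.0]]
ft_force: [0.2, -0.8, 0.3]
grip_width: 0.0683
gripper_force: 0.0
```

servo_tool:
  rows:
    - [0,0,0.1,0,0,0,0.5]
    - [0,0,0.18,0,0,0,0.2]
    - [0,0,0.225,0,0,0,0]
    - [0,0,0.235,0,0,0,0]
    - [0,0,0.235,0,0,0,0]
    - [0,0,0.235,0,0,0,-0.7]
    - [0,0,0.235,0,0,0,-0.7]
    - [0,0,0.235,0,0,0,-0.7]
    - [0,0,0.235,0,0,0,-0.7]

```text
time_s: 45.98
ee_pos: [0.5876, -0.3226, 0.1062]
tool_rot: [[0.842, -0.54, 0.002], [-0.54, -0.842, -0.002], [0.002, 0.0, -1.0]]
ft_force: [-1.8, -1.6, 6.1]
grip_width: 0.0286
gripper_force: 49.5
```

servo_tool:
  rows:
    - [0,0,-0.015,0,0,0,-0.7]
    - [0,0,-0.035,0,0,0,-0.7]
    - [0,0,-0.036,0,0,0,-0.7]
    - [0,0,-0.036,0,0,0,-0.7]

```text
time_s: 46.48
ee_pos: [0.5874, -0.3225, 0.1185]
tool_rot: [[0.842, -0.54, 0.001], [-0.54, -0.842, -0.001], [0.001, 0.0, -1.0]]
ft_force: [4.7, -5.0, -7.9]
grip_width: 0.0291
gripper_force: 49.9
```

```bash
python3 look.py; python3 -c "
from plan import *
print(pose()[1]['joints'])"
```

```text
pose [ 0.5874 -0.3225  0.1185 -0.5706] 46.475
box [ 0.8173 -0.4681 -0.1376] 0.562 [427.1673 137.4956]
box [0.612  0.0108 0.0755] 0.957 [268.0443 203.8616]
box [0.5422 0.4422 0.1964] 0.856 [125.7443 225.1899]
[ 0.57736918  0.62592806 -0.21925083  1.59385898  0.15930249  0.93823418
 -1.83730409]
```

servo_tool:
  rows:
    - [0,-0.008,-0.003,0,0,-0.032,-0.7]
    - [-0.003,-0.029,-0.003,0,0,-0.112,-0.7]
    - [-0.009,-0.052,-0.003,0,0,-0.208,-0.7]
    - [-0.019,-0.077,-0.003,0,0,-0.312,-0.7]
    - [-0.033,-0.099,-0.003,0,0,-0.416,-0.7]
    - [-0.051,-0.119,-0.003,0,0,-0.52,-0.7]
    - [-0.072,-0.135,-0.003,0,0,-0.624,-0.7]
    - [-0.093,-0.147,-0.003,0,0,-0.72,-0.7]
    - [-0.108,-0.153,-0.003,0,0,-0.784,-0.7]
    - [-0.113,-0.155,-0.003,0,0,-0.804,-0.7]

```text
time_s: 47.78
ee_pos: [0.5826, -0.2434, 0.1194]
tool_rot: [[0.768, 0.641, -0.0], [0.641, -0.768, 0.002], [0.001, -0.002, -1.0]]
ft_force: [5.5, 1.1, -8.9]
grip_width: 0.0287
gripper_force: 50.4
```

servo_tool:
  rows:
    - [0,0,0,0,0,0,-0.7]
    - [0,0,0,0,0,0,-0.7]
    - [0,0,0,0,0,0,-0.7]
    - [0,0,0,0,0,0,-0.7]

```text
time_s: 48.28
ee_pos: [0.583, -0.244, 0.1198]
tool_rot: [[0.771, 0.637, 0.0], [0.637, -0.771, 0.002], [0.001, -0.001, -1.0]]
ft_force: [4.9, 3.9, -9.8]
grip_width: 0.029
gripper_force: 50.4
```

Run:
```python
from plan import *
q,s=pose();d=np.array(q[:2])-[.5307,-.2863];print(q,"err deg",np.degrees(np.arctan2(d[1],d[0])-.6871),np.hypot(*d),s["joints"][6])
```

```text
[np.float64(0.5829798106162701), np.float64(-0.2440068683759675), np.float64(0.11980869369155785), np.float64(0.6906605168125827)] err deg -0.39588948292944803 0.067244981824972 -0.8628091276904615
```

servo_tool:
  rows:
    - [0,0,0.02,0,0,0,-0.7]
    - [0,0,0.034,0,0,0,-0.7]
    - [0,0,0.034,0,0,0,-0.7]
    - [0,0,0.034,0,0,0,-0.7]

```text
time_s: 48.78
ee_pos: [0.5831, -0.2441, 0.1065]
tool_rot: [[0.77, 0.638, 0.001], [0.638, -0.77, 0.001], [0.001, -0.001, -1.0]]
ft_force: [4.4, 5.5, -5.1]
grip_width: 0.029
gripper_force: 50.9
```

servo_tool:
  rows:
    - [0,0,0,0,0,0,-0.3]
    - [0,0,0,0,0,0,0.1]
    - [0,0,0,0,0,0,0.3]
    - [0,0,-0.1,0,0,0,0.4]
    - [0,0,-0.2,0,0,0,0.6]
    - [0,0,-0.23,0,0,0,1]
    - [0,0,-0.23,0,0,0,1]
    - [0,0,-0.23,0,0,0,1]

```text
time_s: 49.78
ee_pos: [0.5817, -0.2453, 0.197]
tool_rot: [[0.77, 0.638, -0.002], [0.638, -0.77, 0.0], [-0.001, -0.002, -1.0]]
ft_force: [-0.4, -0.0, -0.3]
grip_width: 0.0852
gripper_force: 0.0
```

```bash
python3 crank.py 3; python3 cyc.py .5822 -.2445 .2 .688 .5418 .4425 .195 3
```

```text
knob h 0 [ 0.5827 -0.2441] iou 0.892 r 0.06695365669214351 angle err deg -0.3152237561292406
knob h 0.009 [ 0.5858 -0.2423] iou 0.817 r 0.07056656757840878 angle err deg -0.7502808142322698
tray (want .607 .0095 .06) (array([0.6059, 0.0119, 0.0463]), np.float64(0.9574905561134223))
box [0.5414 0.4424 0.2065] 0.856
[ 0.5818 -0.2451  0.197   0.6924] 49.875
(0.562, 0.099, 0.19, 0.195) -> [0.506, -0.695, 0.025] [0, 0, 0.314]
--- new call
(0.5418, 0.4425, 0.17, 0.195) -> [0.117, -0.852, 0.05] [0, 0, -0.0]
--- new call
(0.5418, 0.4425, 0.038, 0.195) -> [0.0, 0.0, 0.33] [0, 0, -0.0]
--- new call
(0.5418, 0.4425, 0.151, 0.195) -> [0.0, 0.0, -0.282] [0, 0, -0.0]
(0.6075, 0.0095, 0.151, 0.06) -> [-0.049, 1.094, -0.282] [0, 0, 0.086]
--- new call
(0.6075, 0.0095, 0.085, 0.06) -> [0.0, 0.0, 0.165] [0, 0, -0.0]
--- new call
(0.6075, 0.0095, 0.2, 0.06) -> [0.0, 0.0, -0.287] [0, 0, -0.0]
(np.float64(0.594), np.float64(-0.118), 0.2, 0.6870146928204139) -> [-0.053, 0.316, -0.287] [0, 0, -0.399]
--- new call
(0.581, -0.2451, 0.2, 0.6870146928204139) -> [-0.227, 0.225, 0.0] [0, 0, -0.0]
--- new call
(0
[... 558 characters left out ...]
46692820414) -> [-0.034, -0.099, -0.003] [0, 0, -0.416]
(0.5351, -0.2214, 0.121, 1.503804692820414) -> [-0.051, -0.119, -0.003] [0, 0, -0.52]
(0.5244, -0.2216, 0.121, 1.667162692820414) -> [-0.072, -0.135, -0.003] [0, 0, -0.624]
(0.5148, -0.2233, 0.121, 1.817954692820414) -> [-0.093, -0.147, -0.003] [0, 0, -0.72]
(0.5086, -0.2252, 0.121, 1.918482692820414) -> [-0.108, -0.153, -0.003] [0, 0, -0.784]
(0.5066, -0.2259, 0.121, 1.9498976928204137) -> [-0.113, -0.155, -0.003] [0, 0, -0.804]
--- new call
(0.507, -0.2258, 0.108, 1.9436146928204139) -> [-0.0, 0.001, 0.032] [0, 0, 0.004]
--- new call
(0.507, -0.2258, 0.2, 1.9436146928204139) -> [0.0, 0.0, -0.23] [0, 0, -0.0]
end yaw 1.9436146928204139
```

servo_tool:
  rows:
    - [0.506,-0.695,0.025,0,0,0.314,1]
    - [0.506,-0.695,0.025,0,0,0.314,1]
    - [0.506,-0.695,0.025,0,0,0.314,1]
    - [0.506,-0.695,0.025,0,0,0.314,1]
    - [0.506,-0.695,0.025,0,0,0.314,1]
    - [0.506,-0.695,0.025,0,0,0.314,1]
    - [0.506,-0.695,0.025,0,0,0.314,1]
    - [0.506,-0.695,0.025,0,0,0.314,1]
  squeeze: 30

```text
time_s: 50.88
ee_pos: [0.5607, 0.097, 0.1877]
tool_rot: [[0.98, 0.197, -0.001], [0.197, -0.98, -0.001], [-0.001, 0.001, -1.0]]
ft_force: [0.2, -0.2, -0.7]
grip_width: 0.0854
gripper_force: 0.0
```

servo_tool:
  rows:
    - [0.117,-0.852,0.05,0,0,0,1]
    - [0.117,-0.852,0.05,0,0,0,1]
    - [0.117,-0.852,0.05,0,0,0,1]
    - [0.117,-0.852,0.05,0,0,0,1]
    - [0.117,-0.852,0.05,0,0,0,1]
    - [0.117,-0.852,0.05,0,0,0,1]
    - [0.117,-0.852,0.05,0,0,0,1]
    - [0.117,-0.852,0.05,0,0,0,1]

```text
time_s: 51.88
ee_pos: [0.5406, 0.4389, 0.1679]
tool_rot: [[0.981, 0.196, 0.0], [0.196, -0.981, -0.002], [-0.0, 0.002, -1.0]]
ft_force: [0.3, -0.3, -0.4]
grip_width: 0.0853
gripper_force: 0.0
```

```bash
cat > wb.py <<'E'
from plan import *
np.set_printoptions(precision=4,suppress=True)
q,s=pose(); print(np.array(q),s["joints"][6])
p=vision.camera("wrist"); hsv=cv2.cvtColor(p["pixels"],cv2.COLOR_BGR2HSV).astype(int)
m=((hsv[...,0]<22)&(hsv[...,1]>90)).astype(np.uint8)
cn=cv2.findContours(m,cv2.RETR_EXTERNAL,cv2.CHAIN_APPROX_NONE)[0]; cn=sorted(cn,key=cv2.contourArea)[-3:]
for c in cn:
    if cv2.contourArea(c)<3000: continue
    k=cv2.drawContours(np.zeros(m.shape,np.uint8),[c],-1,1,-1)>0
    ctr=c[:,0].mean(0); X=atz(p,ctr,.04); print(ctr,cv2.contourArea(c),fit(p,k,boxpts(.12,.054,[0,.05]),[X[0],X[1],q[3]]))
E
python3 wb.py
```

```text
[0.5406 0.4389 0.1679 0.1968] -2.3947660757781035
[270.5601 199.6986] 13511.5 (array([0.5402, 0.4435, 0.2297]), np.float64(0.9700389225120227))
```

servo_tool:
  rows:
    - [0,-0.003,0.13,0,0,-0.015,1]
    - [0,-0.003,0.24,0,0,-0.015,1]
    - [0,-0.003,0.31,0,0,-0.015,1]
    - [0,-0.003,0.33,0,0,-0.015,1]
    - [0,-0.003,0.33,0,0,-0.015,1]
    - [0,-0.003,0.33,0,0,-0.015,0.3]
    - [0,-0.003,0.33,0,0,-0.015,0.2]
    - [0,-0.003,0.33,0,0,-0.015,0.1]
    - [0,-0.003,0.33,0,0,-0.015,0]
    - [0,-0.003,0.33,0,0,-0.015,0]

```text
time_s: 53.18
ee_pos: [0.5397, 0.4432, 0.0381]
tool_rot: [[0.975, 0.221, 0.002], [0.221, -0.975, 0.001], [0.002, -0.001, -1.0]]
ft_force: [-0.1, -1.5, 6.3]
grip_width: 0.0536
gripper_force: 33.7
```

servo_tool:
  rows:
    - [0,0,-0.04,0,0,0,0]
    - [0,0,-0.12,0,0,0,0]
    - [0,0,-0.2,0,0,0,0]
    - [0,0,-0.282,0,0,0,0]
    - [0,0,-0.282,0,0,0,0]
    - [0,0,-0.282,0,0,0,0]

```text
time_s: 53.92
ee_pos: [0.5386, 0.4418, 0.1484]
tool_rot: [[0.975, 0.221, -0.001], [0.221, -0.975, -0.001], [-0.001, 0.001, -1.0]]
ft_force: [-0.4, -0.2, -3.0]
grip_width: 0.0537
gripper_force: 32.8
```

Run:
```python
from plan import *
q,s=pose();print(q,s["gripper_force"],s["ft_force"])
plan(q[:2]+[.151]+[q[3]],[(.575,.24,.151,.14),"|",(.6075,.0095,.151,.06)])
```

```text
[np.float64(0.5385692596755199), np.float64(0.441838759161254), np.float64(0.14835612647188443), np.float64(0.22286553553415275)] 32.83443510532379 [-0.40949892 -0.21940284 -2.99451618]
(0.575, 0.24, 0.151, 0.14) -> [-0.023, 0.512, 0.0] [0, 0, 0.053]
--- new call
(0.6075, 0.0095, 0.151, 0.06) -> [0.0, 0.582, 0.0] [0, 0, 0.051]
```

servo_tool:
  rows:
    - [-0.004,0.08,0,0,0,0.01,0]
    - [-0.008,0.18,0,0,0,0.02,0]
    - [-0.013,0.29,0,0,0,0.03,0]
    - [-0.018,0.4,0,0,0,0.042,0]
    - [-0.023,0.512,0,0,0,0.053,0]

```text
time_s: 54.55
ee_pos: [0.5745, 0.2388, 0.1474]
tool_rot: [[0.99, 0.139, -0.003], [0.139, -0.99, -0.001], [-0.003, 0.001, -1.0]]
ft_force: [0.2, 0.2, -3.7]
grip_width: 0.0536
gripper_force: 33.0
```

servo_tool:
  rows:
    - [0,0.11,0,0,0,0.01,0]
    - [0,0.22,0,0,0,0.02,0]
    - [0,0.33,0,0,0,0.03,0]
    - [0,0.43,0,0,0,0.04,0]
    - [0,0.52,0,0,0,0.051,0]
    - [0,0.565,0,0,0,0.051,0]
    - [0,0.582,0,0,0,0.051,0]
    - [0,0.582,0,0,0,0.051,0]
    - [0,0.582,0,0,0,0.051,0]
    - [0,0.582,0,0,0,0.051,0]

```text
time_s: 55.8
ee_pos: [0.6076, 0.0117, 0.1494]
tool_rot: [[0.998, 0.061, 0.0], [0.061, -0.998, 0.0], [0.0, -0.0, -1.0]]
ft_force: [1.3, 0.5, -3.4]
grip_width: 0.0538
gripper_force: 33.0
```

```bash
python3 edge.py
```

```text
[0.6076 0.0117 0.1494 0.0614] 55.8
bottom far edge rows [138, 138, 138] [array([0.6664, 0.0314]), array([0.6674, 0.0154]), array([ 0.6683, -0.0002])] want x 0.667582921021092
```

servo_tool:
  rows:
    - [0,0.002,0.05,0,0,0,0]
    - [0,0.002,0.1,0,0,0,0]
    - [0,0.002,0.135,0,0,0,0]
    - [0,0.002,0.155,0,0,0,0]
    - [0,0.002,0.163,0,0,0,0]
    - [0,0.002,0.163,0,0,0,0]
    - [0,0.002,0.163,0,0,0,0]
    - [0,0.002,0.163,0,0,0,0.5]
    - [0,0.002,0.163,0,0,0,0.7]
    - [0,0.002,0.163,0,0,0,0.7]

```text
time_s: 57.1
ee_pos: [0.608, 0.0095, 0.0844]
tool_rot: [[0.998, 0.059, 0.001], [0.059, -0.998, -0.0], [0.001, 0.0, -1.0]]
ft_force: [-0.3, 0.9, -0.5]
grip_width: 0.0726
gripper_force: 0.0
```

servo_tool:
  rows:
    - [0,0,-0.1,0,0,0,1]
    - [0,0,-0.2,0,0,0,1]
    - [0,0,-0.287,0,0,0,1]
    - [-0.053,0.316,-0.287,0,0,-0.399,1]
    - [-0.053,0.316,-0.287,0,0,-0.399,1]
    - [-0.053,0.316,-0.287,0,0,-0.399,0.6]
    - [-0.053,0.316,-0.287,0,0,-0.399,0.6]
    - [-0.053,0.316,-0.287,0,0,-0.399,0.6]
    - [-0.053,0.316,-0.287,0,0,-0.399,0.6]

```text
time_s: 58.22
ee_pos: [0.5942, -0.1178, 0.199]
tool_rot: [[0.774, 0.633, 0.0], [0.633, -0.774, -0.0], [0.0, 0.0, -1.0]]
ft_force: [0.1, 0.5, 0.2]
grip_width: 0.0685
gripper_force: 0.0
```

servo_tool:
  rows:
    - [-0.227,0.225,0,0,0,0,0.6]
    - [-0.227,0.225,0,0,0,0,0.6]
    - [-0.227,0.225,0,0,0,0,0.6]
    - [-0.227,0.225,0,0,0,0,0.6]
    - [-0.227,0.225,0,0,0,0,0.6]
    - [-0.227,0.225,0,0,0,0,0.6]
  squeeze: 50

```text
time_s: 58.98
ee_pos: [0.5814, -0.2434, 0.1991]
tool_rot: [[0.772, 0.635, 0.0], [0.635, -0.772, 0.0], [0.0, 0.0, -1.0]]
ft_force: [0.2, 0.7, -0.0]
grip_width: 0.0683
gripper_force: 0.0
```

```bash
python3 look.py; python3 -c "
from plan import *
q,s=pose(); q[2]=.2; plan(q,[(.582,-.2445,.106,.687)])"
```

```text
pose [ 0.5814 -0.2434  0.1991  0.6886] 58.975
box [ 0.8173 -0.468  -0.1366] 0.564 [427.1383 137.5496]
box [0.6135 0.0121 0.0679] 0.961 [267.692  203.2801]
(0.582, -0.2445, 0.106, 0.687) -> [0.0, 0.003, 0.235] [0, 0, 0.001]
```

Box D is in its tray. Now the last index swing.

servo_tool:
  rows:
    - [0,0,0.1,0,0,0,0.5]
    - [0,0,0.18,0,0,0,0.2]
    - [0,0,0.225,0,0,0,0]
    - [0,0,0.235,0,0,0,0]
    - [0,0,0.235,0,0,0,0]
    - [0,0,0.235,0,0,0,-0.7]
    - [0,0,0.235,0,0,0,-0.7]
    - [0,0,0.235,0,0,0,-0.7]
    - [0,0,0.235,0,0,0,-0.7]

```text
time_s: 60.15
ee_pos: [0.582, -0.2456, 0.1064]
tool_rot: [[0.774, 0.634, 0.003], [0.634, -0.774, -0.001], [0.001, 0.003, -1.0]]
ft_force: [1.0, -0.5, 7.2]
grip_width: 0.0288
gripper_force: 49.5
```

servo_tool:
  rows:
    - [0,0,-0.015,0,0,0,-0.7]
    - [0,0,-0.035,0,0,0,-0.7]
    - [0,0,-0.036,0,0,0,-0.7]
    - [0,0,-0.036,0,0,0,-0.7]

```text
time_s: 60.65
ee_pos: [0.5816, -0.2454, 0.1189]
tool_rot: [[0.773, 0.634, 0.002], [0.634, -0.773, -0.0], [0.001, 0.001, -1.0]]
ft_force: [7.4, -1.8, -7.5]
grip_width: 0.0289
gripper_force: 49.9
```

servo_tool:
  rows:
    - [0,-0.008,-0.003,0,0,-0.032,-0.7]
    - [-0.003,-0.029,-0.003,0,0,-0.112,-0.7]
    - [-0.009,-0.052,-0.003,0,0,-0.208,-0.7]
    - [-0.019,-0.077,-0.003,0,0,-0.312,-0.7]
    - [-0.033,-0.099,-0.003,0,0,-0.416,-0.7]
    - [-0.051,-0.119,-0.003,0,0,-0.52,-0.7]
    - [-0.072,-0.135,-0.003,0,0,-0.624,-0.7]
    - [-0.093,-0.147,-0.003,0,0,-0.72,-0.7]
    - [-0.108,-0.153,-0.003,0,0,-0.784,-0.7]
    - [-0.113,-0.155,-0.003,0,0,-0.804,-0.7]

```text
time_s: 61.9
ee_pos: [0.5068, -0.2258, 0.12]
tool_rot: [[-0.372, 0.928, 0.001], [0.928, 0.372, 0.001], [0.0, 0.001, -1.0]]
ft_force: [8.4, -0.4, -9.6]
grip_width: 0.0288
gripper_force: 50.5
```

servo_tool:
  rows:
    - [0,0,0,0,0,0,-0.7]
    - [0,0,0,0,0,0,-0.7]
    - [0,0,0,0,0,0,-0.7]
    - [0,0,0,0,0,0,-0.7]

```text
time_s: 62.4
ee_pos: [0.5073, -0.2257, 0.1202]
tool_rot: [[-0.369, 0.929, 0.001], [0.929, 0.369, 0.0], [-0.0, 0.001, -1.0]]
ft_force: [6.4, -0.7, -8.6]
grip_width: 0.0287
gripper_force: 50.5
```

Run:
```python
from plan import *
q,s=pose();d=np.array(q[:2])-[.5307,-.2863];print(q,"err deg",np.degrees(np.arctan2(d[1],d[0])-.6871-1.2566),np.hypot(*d),s["joints"][6])
```

```text
[np.float64(0.5072769980475418), np.float64(-0.22565793497001319), np.float64(0.12019754267355692), np.float64(1.9490645863136953)] err deg -0.2467493468271905 0.06500843846429484 0.20039300557594406
```

servo_tool:
  rows:
    - [0,0,0.02,0,0,0,-0.7]
    - [0,0,0.034,0,0,0,-0.7]
    - [0,0,0.034,0,0,0,-0.7]
    - [0,0,0.034,0,0,0,-0.7]

```text
time_s: 62.9
ee_pos: [0.5074, -0.2256, 0.1069]
tool_rot: [[-0.369, 0.929, 0.002], [0.929, 0.369, 0.0], [-0.0, 0.002, -1.0]]
ft_force: [5.8, 0.3, -5.2]
grip_width: 0.0287
gripper_force: 51.0
```

servo_tool:
  rows:
    - [0,0,0,0,0,0,-0.3]
    - [0,0,0,0,0,0,0.1]
    - [0,0,0,0,0,0,0.3]
    - [0,0,-0.1,0,0,0,0.4]
    - [0,0,-0.2,0,0,0,0.6]
    - [0,0,-0.25,0,0,0,1]
    - [0,0,-0.25,0,0,0,1]
    - [0,0,-0.25,0,0,0,1]

```text
time_s: 63.9
ee_pos: [0.5058, -0.226, 0.2056]
tool_rot: [[-0.369, 0.929, -0.002], [0.929, 0.369, 0.0], [0.001, -0.002, -1.0]]
ft_force: [0.4, -0.2, -0.2]
grip_width: 0.0854
gripper_force: 0.0
```

```bash
python3 crank.py 4
python3 - <<'E'
from plan import *
p=vision.camera("scene"); cv2.imwrite("pics/s6.png",cv2.resize(p["pixels"][80:400,40:460],(788,600),interpolation=cv2.INTER_CUBIC))
p=vision.camera("wrist"); cv2.imwrite("pics/w6.png",p["pixels"])
E
```

```text
knob h 0 [ 0.5059 -0.2249] iou 0.351 r 0.06616983306450022 angle err deg 0.6125412180518158
knob h 0.009 [ 0.5044 -0.222 ] iou 0.323 r 0.06950846844923045 angle err deg 0.8693423404064631
tray (want .607 .0095 .06) (array([0.6065, 0.0066, 0.0696]), np.float64(0.9567572704808972))
box [ 0.4363 -0.0776 -0.0857] 0.899
[ 0.5058 -0.2258  0.2055  1.9491] 64.0
```

View pics/s6.png

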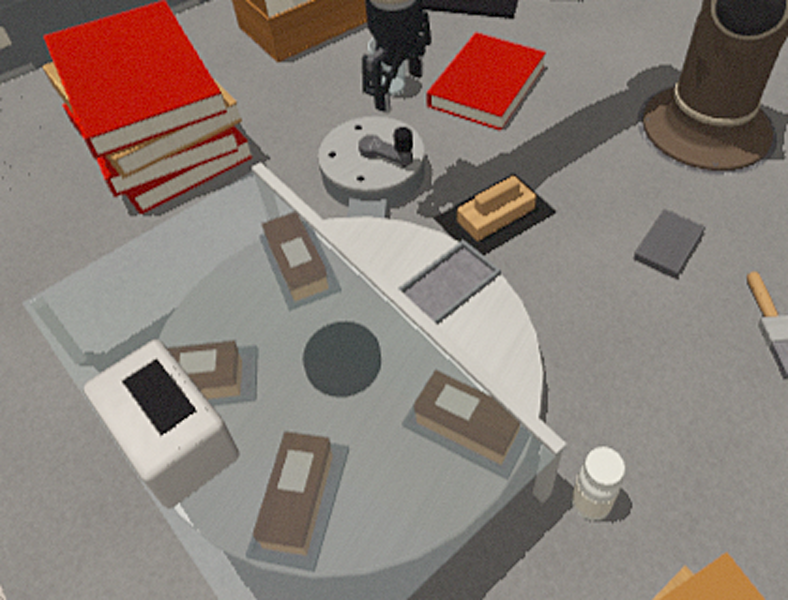

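View pics/w6.png

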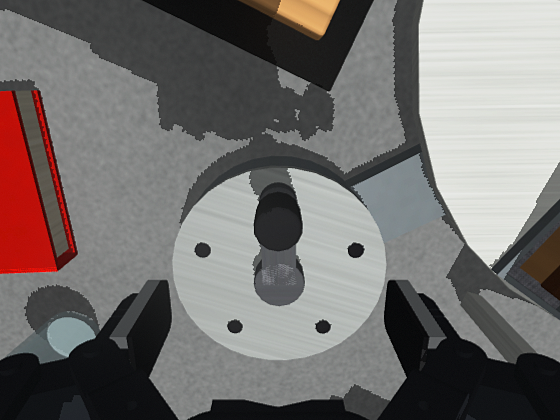

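The scene shows all four boxes in their trays under the hood, the empty tray at the front (crop (450,280)) and the block central on the mat. The wrist view shows the knob at (278,218). Now a last numeric check of the pin height.

Run:
```python
from plan import *
np.set_printoptions(precision=4,suppress=True)
p=vision.camera("wrist"); g=p["pixels"].max(2).astype(int); m=np.zeros(g.shape,bool); m[180:256,245:312]=(g<44)[180:256,245:312]
m=max([k for c,k in comps(m,200,9000)],key=lambda k:k.sum()); ys,xs=np.nonzero(m); print(xs.min(),xs.max(),ys.min(),ys.max())
for h in(0,.003,.006,.009): q,i=fit(p,m,cyl(.015,[.086+h,.12+h]),[.507,-.226,0],False); d=q[:2]-[.5307,-.2863]; print(h,q[:2],round(i,3),"r",np.hypot(*d),"ang err",np.degrees(np.arctan2(d[1],d[0])-1.9437))
q,s=pose();print(q,s["time_s"])
```

```text
254 300 191 250
0 [ 0.5063 -0.2249] 0.827 r 0.06605746307004356 ang err 0.30905817104502376
0.003 [ 0.5058 -0.2235] 0.804 r 0.06751252154933185 ang err 0.24871913795098252
0.006 [ 0.5044 -0.223 ] 0.783 r 0.06853289494008792 ang err 1.2424066462342438
0.009 [ 0.5047 -0.221 ] 0.761 r 0.07023584139465805 ang err 0.3456332833137102
[np.float64(0.5062729021985799), np.float64(-0.2256937626168649), np.float64(0.20602963410652902), np.float64(1.9493017701240576)] 64.15
```

The best fit is h = 0 with the right radius and angle, so the pin is home. Handing in.

```bash
python3 -c "
from bench import workorder
print(workorder.sign_off())"
```

```text
the job is handed in; nothing more can be done
None
```

I handed the job in at about 64 s: the block is on the middle of the mat, all four slide boxes lie in their own trays, the front tray is empty and the pin is home. The first swing stopped about 3° short, with the pin resting on the plate, and I corrected it before loading the next box. The hand-in returned no verdict.

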